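Set out two samples at their colour-matched stations

TASK

Set out the blue and the black sample for testing: stand each sample cup upright in the middle of the round stand that matches its lid (the dark grey lid belongs to black), and lay each sample tube in the V-grooved rest that matches its cap, cradled in both grooves with its middle midway between the forks (the cap may point either way). Keep the cups upright all the time, and leave the white-capped vial and the amber bottle where they stand.

Things in the scene. Friction and masses are not known exactly. Their poses are not given: they have to be found in the camera images.
- cup_blue_mid (a point): The sample cup with a blue press-fit lid, loose, upright: white tapered wall (about 42 mm across at the foot, 52 mm under the lid), lid 55 mm across, 58 mm high in all, about 30 g. The point is its centre, half-way up (29 mm above its underside); z is up along its axis. Grasp the wall or lid from above.
- cup_dark_mid (a point): The sample cup with a dark grey, nearly black press-fit lid, loose, upright: white tapered wall (about 42 mm across at the foot, 52 mm under the lid), lid 55 mm across, 58 mm high in all, about 30 g. The point is its centre, half-way up (29 mm above its underside); z is up along its axis. Grasp the wall or lid from above.
- tube_blue_mid (a point): White round sample tube with a blue six-sided cap and a blue band near the other end, loose, lying on the worktop: 130 mm long, 18 mm diameter, cap 18 mm long, 18 mm across flats (keeps it from rolling), about 30 g. The point is the middle of the tube on its axis, 9 mm above the worktop at the start; x runs along the tube towards the cap, z is up at the start.
- tube_dark_mid (a point): White round sample tube with a black six-sided cap and a black band near the other end, loose, lying on the worktop: 130 mm long, 18 mm diameter, cap 18 mm long, 18 mm across flats (keeps it from rolling), about 30 g. The point is the middle of the tube on its axis, 9 mm above the worktop at the start; x runs along the tube towards the cap, z is up at the start.
- stand_blue_floor (a point): Blue round cup stand with a small white dot in the middle, fixed: 84 mm across, floor 4 mm above the worktop, low rim 8 mm wide up to 7 mm above the worktop, 68 mm across inside the rim. The point is the centre of its floor (z 4 mm).
- stand_dark_floor (a point): Black round cup stand with a small white dot in the middle, fixed: 84 mm across, floor 4 mm above the worktop, low rim 8 mm wide up to 7 mm above the worktop, 68 mm across inside the rim. The point is the centre of its floor (z 4 mm).
- rest_blue_seat (a point): Blue tube rest, fixed: aluminium base 80x56x6 mm (x,y,z) with two blue V-forks 8 mm thick, 52 mm apart centre to centre along x (44 mm free between). 90-degree grooves, 33 mm wide at the mouth, bottom 22 mm, tips 39 mm above the worktop. The point: middle of the axis of a cradled tube, midway between the forks, 34.7 mm above the worktop. x runs along the grooves and a cradled tube, z up.
- rest_dark_seat (a point): Black tube rest, fixed: aluminium base 80x56x6 mm (x,y,z) with two black V-forks 8 mm thick, 52 mm apart centre to centre along x (44 mm free between). 90-degree grooves, 33 mm wide at the mouth, bottom 22 mm, tips 39 mm above the worktop. The point: middle of the axis of a cradled tube, midway between the forks, 34.7 mm above the worktop. x runs along the grooves and a cradled tube, z up.
- vial_white_mid (a point): Bystander: glass sample vial with a white screw cap, loose, 22 mm across, 48 mm high; the point is its centre, half-way up. To be left alone.
- dropper_mid (a point): Bystander: small amber glass bottle with a black cap, loose, 35 mm across, 85 mm high; the point is its centre, half-way up. To be left alone.
Mind the look-alikes: they are no part of the job. What is shaped like the part that bears cup_blue_mid but brown is not meant.

How it is judged (in metres and radians):
At the end, for the whole second after the job is handed in: Each cup stands upright (0.08 rad) on the floor of the stand of its colour, within 15 mm of its centre; each tube lies in both grooves of the rest of its colour: middle within 15 mm across and 3 mm in height of the seat point, parallel within 0.1 rad; all released and at rest (horizontal distance between cup_blue_mid and stand_blue_floor below 0.015 m and z of cup_blue_mid in the frame of stand_blue_floor between 0.026 and 0.0315 m and angle between each of cup_blue_mid, cup_dark_mid's own z axis and vertical below 0.08 rad and horizontal distance between tube_blue_mid and rest_blue_seat below 0.015 m and z of tube_blue_mid in the frame of rest_blue_seat between -0.003 and 0.003 m and angle between the x axis of tube_blue_mid and the x axis of rest_blue_seat, either way round below 0.1 rad and linear speed of each of cup_blue, tube_blue, cup_dark, tube_dark below 0.02 m/s and horizontal distance between cup_dark_mid and stand_dark_floor below 0.015 m and z of cup_dark_mid in the frame of stand_dark_floor between 0.026 and 0.0315 m and horizontal distance between tube_dark_mid and rest_dark_seat below 0.015 m and z of tube_dark_mid in the frame of rest_dark_seat between -0.003 and 0.003 m and angle between the x axis of tube_dark_mid and the x axis of rest_dark_seat, either way round below 0.1 rad); the robot touches nothing.
It fails at once if a sample cup is tipped (over 35 degrees) (angle between any of cup_blue_mid, cup_dark_mid's own z axis and vertical above 0.61 rad).
It fails at once if the white-capped vial or the amber bottle is pushed more than 25 mm or knocked over (distance of any of vial_white_mid, dropper_mid from where it was at the start of the episode above 0.025 m or angle between any of vial_white_mid, dropper_mid's own z axis and vertical above 0.5 rad).
It also fails if it takes over 118 s, if anything falls off the work surface, if the arm or the gripper's body presses on something with over 40 N, if the wrist force passes 120 N, or if a joint passes its speed limit or range.

ROBOT

A 6-joint arm with a two-finger parallel gripper is mounted at the origin on a cart in front of the work surface, level with it; the furniture and walls round the work are solid. World frame = base frame: x ahead of the robot, y to its left, z up, the work surface at z = 0. Lengths are in mm, angles in rad, forces in N, time in s.
With the tool pointing down it reaches from about 350 to 975 mm from the base axis. Payload 7.1 kg.
Tool frame: the origin (TCP) lies at the very end of the fingers, on their centre line; the grasp point (between the pads) lies 19 mm behind it; y points along the fingers, z is the direction in which the jaws open and shut, and the axes are right-handed (so a half turn about y gives the same grasp; the last joint's range is limited). The gripper opens to 88 mm and grips with 3 to 60 N. Pads are 20 mm wide; open, the fingers measure 115 mm over their backs; the gripper's body (75 mm by 178 mm) begins 61 mm behind the grasp point.
Start: joints at [1.133, 0.423, 1.63, -0, 1.089, -0.019], TCP at [254.133, 570.983, 222.675] pointing down, gripper open.
Joint ranges: [-3, 3], [-0.9, 2.11], [0.09, 2.58], [-1.31, 4.45], [0.11, 2.69], [-2.54, 2.54]. Speed limits (rad/s): [2.39, 2.39, 3.01, 3.14, 3.14, 3.14].

INTERFACE

Orientations are given as a unit quaternion [w, x, y, z].
In Python, from rig import observe, grab_frame, calibration, hand_in gives the robot as it stands.
- The arm moves only by the tool apply_moves, never from a script. Its argument "motion" is a list of rows, each a list of 2 entries, a list of its own where there are three numbers: the shift along the tool's x, y, z in mm, then the turn about the tool's y in rad. A call has 1 to 10 rows; each row is the pose to reach, as a shift and turn from the pose measured when the call began, along the tool's axes at that moment; what a row does not reach only later rows make up. A row lasts 1/8 s, in which the tool goes at most 62.5 mm and 10.7 degrees, less where a joint would pass 70% of its speed; a pose out of reach is approached as far as the arm can. A call with a gripper value outside its range is refused whole. "hand" is the finger opening in mm, from 0 to 87.8, set as the call begins (left out, the last holds). The fingers move at their own pace and stop on an object; "squeeze" is the grip in N (left out, the last holds). Time passes only in rows, so rows that repeat a pose let the fingers close. It gives the time, the measured TCP pose, the force and the opening at its end, in the units of the state.
- observe(): the state, without advancing time (a new reading comes with each control period).
- grab_frame(name): name is "side" or "top"; returns the picture (400x640x3 uint8, red, green, blue); there is no depth.
- calibration(name): a dict with "fx", "fy", "cx", "cy" (pixels), "xyz" and "attitude" of the camera in the world. Camera axes: x right, y down, z forward; pixel columns grow to the right and rows downward; lengths in mm; the calibration is good to about 2 mm. A picture is of the moment at which its call begins. calibration takes no time and is no camera call.
- hand_in(): hands the job in, once; it reports no verdict.
The state is a dict: "time": time; "joint_positions": joint angles; "qvel": joint speeds; "tau": joint torques, N m; "eef_pos": TCP position; "orientation": TCP orientation; "ft_force": force on the tool from outside, world axes, zero at the start; "ft_torque": the same for the moment, N m; "grip_width": finger opening in mm.
Only numpy, scipy, OpenCV 4.12 (cv2) and the standard library are available. Lean on these libraries where they do the work, as an engineer would, in place of code of your own. Each camera call takes 0.05 s, during which the arm holds its last target.

## Working session

There is one attempt and no reset: what is moved stays moved. The work goes in short steps, Python scripts to look and compute and a tool call to move; the robot and the scene stay as the last step left them, time stands still between calls to the robot, and variables do not carry over. Pictures are saved under pics/ and viewed, and the job is handed in when it is done.

Besides the shell and the picture viewer there is one more tool, called after "Call:" as name(argument=value, ...), one argument or row to a line, values as JSON. apply_moves: Moves the arm, as the interface text tells. Its arguments: {"type":"object","properties":{"motion":{"type":"array"},"hand":{"type":"number"},"squeeze":{"type":"number"}},"required":["motion"]}

```bash
mkdir -p pics; ls; python3 - <<'E'
from rig import *
import cv2
print(observe())
for n in("side","top"):
    c=calibration(n);print(n,c)
    cv2.imwrite(f"pics/{n}0.png",grab_frame(n)[:,:,::-1])
E
```

```text
pics
{'time': 0.0, 'joint_positions': array([ 1.13299738e+00,  4.23829599e-01,  1.63067256e+00, -1.08366233e-06,
        1.08858454e+00, -1.89725646e-02]), 'qvel': array([-0.00050304, -0.00088695, -0.00019408,  0.00208556,  0.00076196,
        0.00118315]), 'tau': array([-1.37066447e-03, -5.44607484e+01, -2.73669702e+01,  6.43134350e-02,
        2.25946424e-02, -1.02303331e-04]), 'eef_pos': array([253.91109463, 570.5044713 , 221.9155597 ]), 'orientation': array([-0.69114393,  0.6921731 , -0.14711661,  0.14687809]), 'ft_force': array([-0.16198098,  0.21874481,  0.31533932]), 'ft_torque': array([0.01686127, 0.03948329, 0.0038027 ]), 'grip_width': 87.55281583835907}
side {'fx': 382.48406982707206, 'fy': 382.48406982707206, 'cx': 312.25693364042013, 'cy': 195.86548391560768, 'xyz': array([ 239.73320778, -543.02007734,  752.80713619]), 'attitude': array([-0.33699317,  0.91057073, -0.22388653,  0.08468393])}
top {'fx': 496.4369863518058, 'fy': 496.4369863518058, 'cx': 311.9625847658507, 'cy': 203.59440212583422, 'xyz': array([ 212.21796587,  -39.00710157, 1398.14892175]), 'attitude': array([-0.08390984,  0.7428563 , -0.65963058,  0.07753165])}
```

View pics/side0.png

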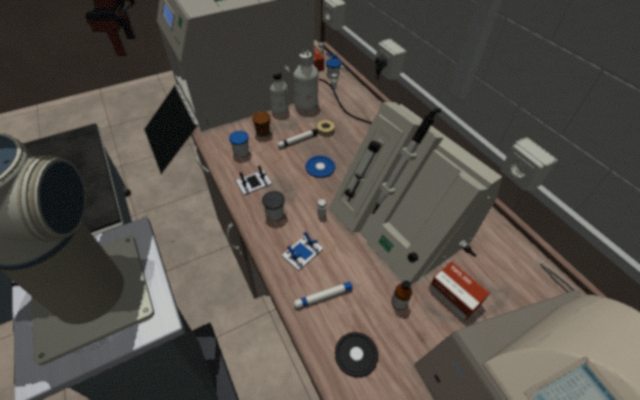

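View pics/top0.png

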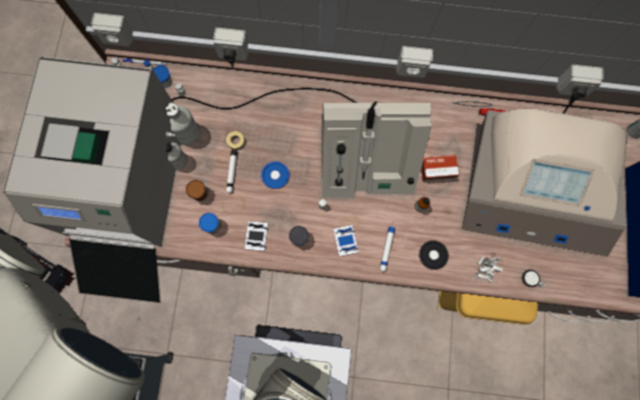

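```bash
cat > h.py <<'E'
import numpy as np, cv2
from rig import *
from scipy.spatial.transform import Rotation as R
def rot(q): return R.from_quat([q[1],q[2],q[3],q[0]]).as_matrix()
C={n:calibration(n) for n in("side","top")}
def ray(n,u,v):
    c=C[n]; d=rot(c["attitude"])@np.array([(u-c["cx"])/c["fx"],(v-c["cy"])/c["fy"],1]); return np.array(c["xyz"]),d
def onz(n,u,v,z):
    o,d=ray(n,u,v); return o+d*(z-o[2])/d[2]
def tri(a,b):
    o1,d1=ray("side",*a);o2,d2=ray("top",*b); d1/=np.linalg.norm(d1);d2/=np.linalg.norm(d2)
    A=np.stack([d1,-d2],1);s=np.linalg.lstsq(A,o2-o1,rcond=None)[0]
    p=o1+s[0]*d1;q=o2+s[1]*d2
    return (p+q)/2,np.linalg.norm(p-q)
def proj(n,p):
    c=C[n];q=rot(c["attitude"]).T@(np.array(p)-c["xyz"]);return np.array([c["fx"]*q[0]/q[2]+c["cx"],c["fy"]*q[1]/q[2]+c["cy"]])
def crop(img,x0,y0,x1,y1,s,fn):
    cv2.imwrite(fn,cv2.resize(img[y0:y1,x0:x1,::-1],None,fx=s,fy=s,interpolation=cv2.INTER_CUBIC))
E
python3 - <<'E'
from h import *
t=cv2.imread("pics/top0.png")[:,:,::-1];s=cv2.imread("pics/side0.png")[:,:,::-1]
crop(t,150,120,350,270,4,"pics/t1.png");crop(t,310,180,510,300,4,"pics/t2.png")
crop(s,215,100,345,220,5,"pics/s1.png");crop(s,265,200,425,390,3,"pics/s2.png")
for n,u,v in [("top",209,223),("top",275,175),("top",433,254),("top",346,240),("side",320,166),("side",356,354)]: print(n,u,v,onz(n,u,v,4))
print(proj("top",[0,0,0]),proj("top",[254,571,222]),proj("side",[254,571,222]))
E
```

```text
top 209 223 [444.17429288 278.19809324   4.        ]
top 275 175 [607.94089015 110.3674777    4.        ]
top 433 254 [ 431.19116484 -363.07001231    4.        ]
top 346 240 [ 441.77329979 -115.29927108    4.        ]
side 320 166 [610.57285478 111.94414228   4.        ]
side 356 354 [ 430.22439508 -364.81322746    4.        ]
[285.52672922 399.21596595] [ 54.46137564 269.84763557] [127.31901186  46.86546857]
```

View pics/t1.png

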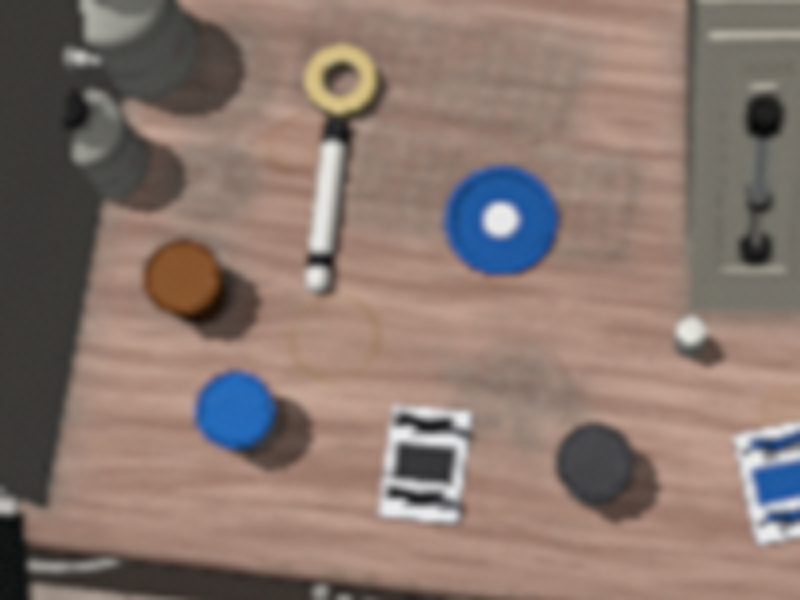

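View pics/t2.png

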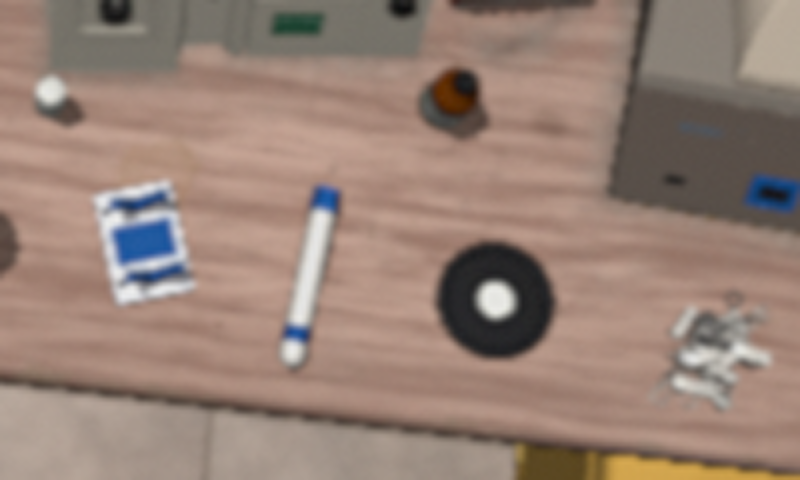

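View pics/s1.png

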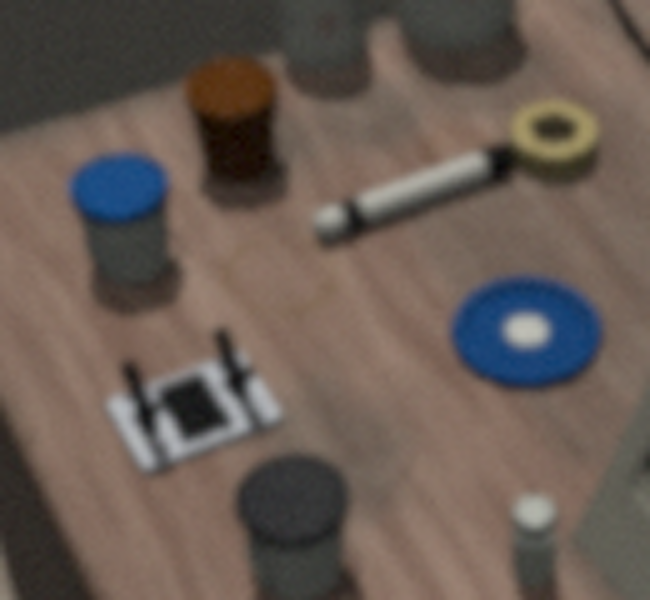

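View pics/s2.png

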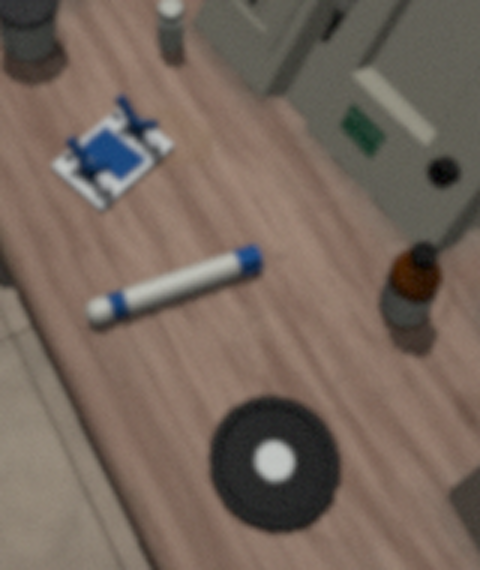

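```bash
cat > m.py <<'E'
from h import *
def mask(img,kind,roi):
    hsv=cv2.cvtColor(np.ascontiguousarray(img),cv2.COLOR_RGB2HSV).astype(int);H,S,V=hsv[...,0],hsv[...,1],hsv[...,2]
    m={"blue":(H>98)&(H<125)&(S>120),"dark":(V<75)&(S<90),"white":(V>140)&(S<45)}[kind]
    z=np.zeros(m.shape,np.uint8);x0,y0,x1,y1=roi;z[y0:y1,x0:x1]=m[y0:y1,x0:x1];return z
def blob(img,kind,roi):
    m=mask(img,kind,roi);n,l,st,c=cv2.connectedComponentsWithStats(m)
    return [(st[i,4],c[i].round(2),st[i,:4]) for i in np.argsort(-st[1:,4])+1][:4]
E
python3 - <<'E'
from m import *
t=cv2.imread("pics/top0.png")[:,:,::-1];s=cv2.imread("pics/side0.png")[:,:,::-1]
J=[("cupB lid","blue",(195,205,225,242),"blue",(225,125,252,150)),
("cupD lid","dark",(285,220,315,252),"dark",(258,190,288,225)),
("standB dot","white",(265,165,285,185),"white",(308,155,330,178)),
("standD dot","white",(420,240,447,268),"white",(340,340,372,370)),
("standB","blue",(255,155,295,195),"blue",(300,150,340,185)),
("standD","dark",(415,235,452,275),"dark",(328,325,385,380)),
("restB base","blue",(330,222,362,260),"blue",(280,230,325,270)),
("restD base","dark",(243,220,272,252),"dark",(235,165,272,195)),
("tubeB cap","blue",(380,220,400,235),"blue",(335,278,356,296)),
("tubeB band","blue",(378,258,392,268),"blue",(298,293,312,308)),
("tubeB body","white",(375,225,400,275),"white",(290,280,350,310)),
("tubeD body","white",(222,150,242,196),"white",(275,125,320,150)),
("tubeD band","dark",(224,180,238,190),"dark",(277,135,292,150)),
("tubeD cap","dark",(228,145,242,160),"dark",(308,125,320,138)),
]
for n,k1,r1,k2,r2 in J:
    b=blob(t,k1,r1);a=blob(s,k2,r2)
    print(n,[(x[0],x[1].tolist()) for x in b[:3]],[(x[0],x[1].tolist()) for x in a[:3]])
    if a and b:
        p,e=tri(a[0][1],b[0][1]);print("   ",p.round(1),round(e,1))
E
```

```text
cupB lid [(np.int32(284), [208.55, 222.34])] [(np.int32(192), [238.46, 137.6])]
    [437.6 267.9  56. ] 0.7
cupD lid [(np.int32(263), [298.94, 236.32])] [(np.int32(613), [274.15, 207.78])]
    [432.4  17.7  26.1] 1.0
standB dot [(np.int32(53), [274.57, 174.45])] [(np.int32(43), [319.93, 165.44])]
    [609.3 111.4   7. ] 1.3
standD dot [(np.int32(67), [433.63, 254.58])] [(np.int32(124), [356.22, 353.19])]
    [ 429.9 -364.4    7.1] 1.3
standB [(np.int32(484), [274.91, 174.55])] [(np.int32(401), [319.94, 166.16])]
    [609.3 110.6   5. ] 0.6
standD [(np.int32(528), [433.38, 254.62])] [(np.int32(1345), [356.15, 354.6])]
    [ 430.4 -365.1    0.8] 0.6
restB base [(np.int32(102), [345.51, 239.96]), (np.int32(17), [348.76, 248.18]), (np.int32(16), [344.56, 230.19])] [(np.int32(193), [299.92, 251.51]), (np.int32(24), [309.33, 239.62])]
    [ 438.7 -113.3    8.6] 4.5
restD base [(np.int32(86), [255.65, 235.37]), (np.int32(23), [255.61, 225.48]), (np.int32(18), [253.83, 244.0])] [(np.int32(88), [253.05, 181.01]), (np.int32(34), [242.71, 179.32]), (np.int32(30), [260.9, 172.87])]
    [423.9 14
[... 205 characters left out ...]
]
    [ 389.  -227.    12.4] 0.6
tubeB body [(np.int32(198), [387.08, 246.7]), (np.int32(36), [382.36, 267.75]), (np.int32(2), [392.5, 226.0])] [(np.int32(244), [324.55, 292.13]), (np.int32(40), [297.42, 301.45])]
    [ 434.8 -230.9   17.6] 0.9
tubeD body [(np.int32(159), [230.79, 168.7]), (np.int32(31), [228.29, 189.29])] [(np.int32(88), [298.44, 135.52]), (np.int32(16), [280.06, 142.31])]
    [607.1 238.4  19.3] 0.1
tubeD band [(np.int32(11), [230.18, 184.64])] [(np.int32(41), [285.27, 145.05])]
    [563.3 236.2   2.3] 1.3
tubeD cap [(np.int32(31), [234.16, 151.81]), (np.int32(2), [240.5, 147.5])] [(np.int32(46), [313.96, 133.41]), (np.int32(1), [319.0, 131.0])]
    [661.4 239.7   6.1] 4.2
```

```bash
python3 - <<'E'
from m import *
t=cv2.imread("pics/top0.png")[:,:,::-1];s=cv2.imread("pics/side0.png")[:,:,::-1]
print("cupD",onz("top",298.94,236.32,57),"cupB",onz("top",208.55,222.34,57))
a=blob(s,"dark",(258,190,288,208));print(a[0])
def pts2w(n,m,z):
    v,u=np.nonzero(m);return np.array([onz(n,a,b,z)[:2] for a,b in zip(u,v)])
def ends(P):
    c=P.mean(0);w,V=np.linalg.eigh(np.cov(P.T));d=V[:,1];d=d*np.sign(d[0]);q=(P-c)@d
    lo,hi=q.min(),q.max();return c.round(1),np.arctan2(d[1],d[0]).round(3),(hi-lo).round(1),(c+d*(lo+hi)/2).round(1)
for n,im,roi,k in [("top",t,(375,220,400,275),"blue"),("side",s,(290,278,356,312),"blue"),("top",t,(222,150,242,196),"dark"),("side",s,(275,125,317,150),"dark")]:
    m=mask(im,k,roi)|mask(im,"white",roi); print("tube",k,n,ends(pts2w(n,m,10)))
# rest: white base
for n,im,roi,k in [("top",t,(330,222,362,260),"B"),("top",t,(240,217,273,254),"D"),("side",s,(278,230,328,272),"B"),("side",s,(232,163,275,197),"D")]:
    m=mask(im,"white",roi)|mask(im,"blue" if k=="B" else "dark",roi)
    P=pts2w(n,mask(im,"white",roi),6).astype(np.float32);r=cv2.minAreaRect(P);print("rest",k,n,r)
    P=pts2w(n,m,6).astype(np.float32);print("   all",cv2.minAreaRect(P))
print("vial",onz("top",322.5,203.5,48),"drop",onz("top",423,204,50))
E
```

```text
cupD [427.91064569  16.32740911  57.        ] cupB [437.0315102  267.66894327  57.        ]
(np.int32(307), array([273.3, 199.7]), array([263, 191,  21,  17], dtype=int32))
tube blue top (array([ 430.4, -231.2]), np.float64(-0.125), np.float64(132.8), array([ 431.2, -231.3]))
tube blue side (array([ 433.4, -228. ]), np.float64(-0.139), np.float64(127.1), array([ 432.7, -227.9]))
tube dark top (array([605.5, 239.4]), np.float64(0.025), np.float64(129.1), array([603.8, 239.4]))
tube dark side (array([604.3, 238.5]), np.float64(0.065), np.float64(133.3), array([606. , 238.6]))
rest B top ((441.10711669921875, -113.38350677490234), (83.75511169433594, 59.83009719848633), 18.07516098022461)
   all ((441.10711669921875, -113.38350677490234), (83.75511169433594, 59.83009719848633), 18.07516098022461)
rest D top ((424.45849609375, 139.8814239501953), (84.0224380493164, 61.025291442871094), 0.441509485244751)
   all ((424.45849609375, 139.8814239501953), (84.0224380493164, 61.025291442871094), 0.441509485244751)
rest B side ((442.3939208984375, -111.95763397216797), (81.20178985595703, 57.114837646484375), 18.855587005615234)
   all ((442.3470458984375, -111.1548843383789), (81.2000961303711, 58.89300537109375), 17.883636474609375)
rest D side ((426.01568603515625, 143.79312133789062), (82.3355941772461, 57.471290588378906), 1.0836050510406494)
   all ((425.2599792480469, 127.9553451538086), (116.64594268798828, 83.2857894897461), 88.63285064697266)
vial [529.14112824 -37.16965339  48.        ] drop [ 560.57018762 -315.85241587   50.        ]
```

```bash
cat >> h.py <<'E'
def state():
    o=observe();M=rot(o["orientation"]);z=M[:,2]
    print("t %.2f pos %s yaw(z) %.4f tilt %.4f grip %.1f F %s q %s"%(o["time"],o["eef_pos"].round(1),np.arctan2(z[1],z[0]),np.arccos(-M[2,1]),o["grip_width"],o["ft_force"].round(1),o["joint_positions"].round(2)))
    return o,M
def go(p,yaw=None,kw=""):
    "shift & turn to world TCP p, jaw (tool z) yaw mod pi nearest"
    o,M=state();d=M.T@(np.array(p,float)-o["eef_pos"]);t=0
    if yaw is not None:
        # positive turn about tool y; jaw yaw change
        z=M[:,2];e=np.array([np.cos(yaw),np.sin(yaw),0]);l=M.T@e;t=np.arctan2(l[0],l[2]);t=(t+np.pi/2)%np.pi-np.pi/2
    print("shift",d.round(1),"turn %.3f"%t)
E
python3 - <<'E'
from h import *
o,M=state();print(M.round(3))
# panel corners: match by order
for a in [(146,130),(178,88),(195,125),(163,170)]:
    for b in [(75,237),(155,245),(159,301),(80,293)]:
        p,e=tri(a,b)
        if e<15: print(a,b,p.round(0),e.round(1))
for z in(0,150,250):print(z,[onz("top",*b,z)[:2].round() for b in [(75,237),(155,245),(159,301),(80,293),(165,240),(178,75)]])
print("instr",[tri((333,210),(322,196)),tri((393,105),(323,105))])
print("brown",onz("top",196,189,57))
for p in [(437,268,33),(609,111,37),(428,16,33),(430,-365,37),(432,-230,3),(441,-113,29),(604,239,3),(425,141,29)]: go(p,np.pi/2)
E
```

```text
t 0.10 pos [253.9 570.5 222. ] yaw(z) 1.1520 tilt 0.0014 grip 87.8 F [-0.1 -0.8 -0.5] q [ 1.13  0.42  1.63 -0.    1.09 -0.02]
[[ 0.914 -0.001  0.407]
 [-0.407 -0.001  0.914]
 [-0.    -1.    -0.001]]
(146, 130) (159, 301) [216. 348. 107.] 8.4
(146, 130) (80, 293) [ 211.  654. -115.] 6.5
(178, 88) (75, 237) [358. 641.  18.] 0.8
(178, 88) (155, 245) [336. 356. 196.] 12.8
(195, 125) (75, 237) [ 389.  769. -242.] 8.0
(195, 125) (155, 245) [356. 410.  30.] 9.4
(163, 170) (159, 301) [216. 409. -96.] 7.9
(163, 170) (80, 293) [ 209.  808. -452.] 5.4
0 [array([360., 650.]), array([364., 420.]), array([212., 380.]), array([208., 601.]), array([382., 395.]), array([891., 450.])]
150 [array([344., 576.]), array([348., 371.]), array([212., 335.]), array([208., 532.]), array([363., 348.]), array([818., 397.])]
250 [array([333., 527.]), array([337., 338.]), array([212., 305.]), array([209., 487.]), array([351., 317.]), array([769., 362.])]
instr [(array([566.26984877, -33.80756027,  -4.63602521]), np.float64(5.347652013296556)), (array([728.54939403,  -8.14176489, 246.75022142]), np.float64(10.09493
[... 695 characters left out ...]
541.3  186.  -782.8] turn -0.419
t 0.10 pos [253.9 570.5 222. ] yaw(z) 1.1520 tilt 0.0014 grip 87.8 F [-0.1 -0.8 -0.5] q [ 1.13  0.42  1.63 -0.    1.09 -0.02]
shift [ 488.2  219.9 -658.6] turn -0.419
t 0.10 pos [253.9 570.5 222. ] yaw(z) 1.1520 tilt 0.0014 grip 87.8 F [-0.1 -0.8 -0.5] q [ 1.13  0.42  1.63 -0.    1.09 -0.02]
shift [ 448.9  193.7 -548.1] turn -0.419
t 0.10 pos [253.9 570.5 222. ] yaw(z) 1.1520 tilt 0.0014 grip 87.8 F [-0.1 -0.8 -0.5] q [ 1.13  0.42  1.63 -0.    1.09 -0.02]
shift [ 454.7  219.2 -160.2] turn -0.419
t 0.10 pos [253.9 570.5 222. ] yaw(z) 1.1520 tilt 0.0014 grip 87.8 F [-0.1 -0.8 -0.5] q [ 1.13  0.42  1.63 -0.    1.09 -0.02]
shift [ 331.   193.4 -322.6] turn -0.419
```

```bash
python3 - <<'E'
from h import *
for p in [(262,435,222),(270,300,222),(437,268,110),(437,268,33)]: go(p,np.pi/2)
E
```

```text
t 0.10 pos [253.9 570.5 222. ] yaw(z) 1.1520 tilt 0.0014 grip 87.8 F [-0.1 -0.8 -0.5] q [ 1.13  0.42  1.63 -0.    1.09 -0.02]
shift [ 6.250e+01  1.000e-01 -1.205e+02] turn -0.419
t 0.10 pos [253.9 570.5 222. ] yaw(z) 1.1520 tilt 0.0014 grip 87.8 F [-0.1 -0.8 -0.5] q [ 1.13  0.42  1.63 -0.    1.09 -0.02]
shift [ 124.7    0.3 -240.6] turn -0.419
t 0.10 pos [253.9 570.5 222. ] yaw(z) 1.1520 tilt 0.0014 grip 87.8 F [-0.1 -0.8 -0.5] q [ 1.13  0.42  1.63 -0.    1.09 -0.02]
shift [ 290.3  112.2 -201.8] turn -0.419
t 0.10 pos [253.9 570.5 222. ] yaw(z) 1.1520 tilt 0.0014 grip 87.8 F [-0.1 -0.8 -0.5] q [ 1.13  0.42  1.63 -0.    1.09 -0.02]
shift [ 290.3  189.2 -201.7] turn -0.419
```

Call:
apply_moves(
  motion=[
    [[6, 0, -12], 0],
    [[20, 0, -38], 0],
    [[39, 0, -75], 0],
    [[58, 0, -112], 0],
    [[78, 0, -150], 0],
    [[97, 0, -187], 0],
    [[113, 0, -218], 0],
    [[122, 0, -235], 0],
    [[125, 0, -241], 0],
    [[125, 0, -241], 0],
  ],
  hand=87,
  squeeze=15,
)

```text
time: 1.35
eef_pos: [270.4, 299.9, 222.5]
orientation: [-0.691, 0.692, -0.147, 0.147]
ft_force: [-0.8, 0.2, -0.8]
grip_width: 87.2
```

```bash
python3 - <<'E'
from h import *
for p in [(437,268,110),(437,268,33)]: go(p,np.pi/2)
E
```

```text
t 1.35 pos [270.4 299.9 222.5] yaw(z) 1.1515 tilt 0.0007 grip 87.2 F [-0.8  0.2 -0.8] q [ 0.81  0.09  2.09 -0.    0.96 -0.34]
shift [165.1 112.5  38.8] turn -0.419
t 1.35 pos [270.4 299.9 222.5] yaw(z) 1.1515 tilt 0.0007 grip 87.2 F [-0.8  0.2 -0.8] q [ 0.81  0.09  2.09 -0.    0.96 -0.34]
shift [165.1 189.5  38.8] turn -0.419
```

Tracking is accurate. Go above the blue cup and turn.

Call:
apply_moves(
  motion=[
    [[12, 8, 3], -0.05],
    [[45, 30, 10], -0.12],
    [[80, 54, 19], -0.22],
    [[115, 78, 27], -0.32],
    [[145, 98, 34], -0.4],
    [[160, 109, 38], -0.419],
    [[165, 112, 39], -0.419],
    [[165, 112, 39], -0.419],
  ],
)

```text
time: 2.35
eef_pos: [436.9, 268.7, 110.3]
orientation: [-0.707, 0.707, -0.0, -0.0]
ft_force: [0.1, 0.4, -0.3]
grip_width: 87.0
```

```bash
python3 - <<'E'
from h import *
go((437,268,33),np.pi/2)
for n in("side","top"):
    im=grab_frame(n)
    x,y=proj(n,(437,268,60)).astype(int); crop(im,max(0,x-70),max(0,y-70),x+70,y+70,4,f"pics/{n}1.png")
E
```

```text
t 2.35 pos [436.9 268.7 110.3] yaw(z) 1.5704 tilt 0.0010 grip 87.0 F [ 0.1  0.4 -0.3] q [ 0.53  0.43  1.95 -0.    0.76 -1.04]
shift [ 0.2 77.3 -0.7] turn -0.000
```

View pics/side1.png

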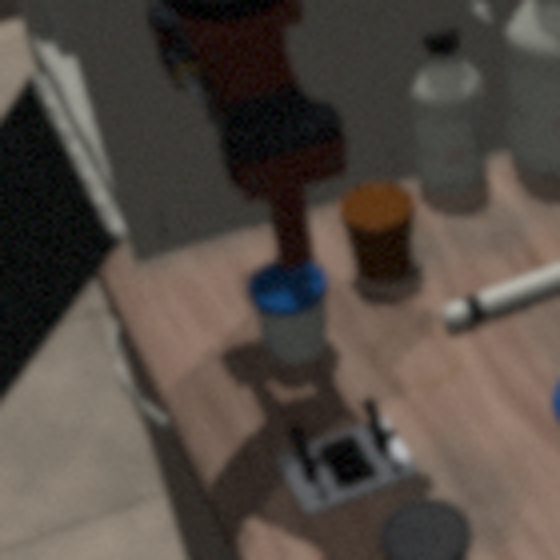

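The gripper is over the blue cup (lid at about (288,287) in the crop), with a finger on each side along the line of sight. Descend and close.

Call:
apply_moves(
  motion=[
    [[0, 12, -0.7], 0],
    [[0, 35, -0.7], 0],
    [[0, 58, -0.7], 0],
    [[0, 72, -0.7], 0],
    [[0, 77, -0.7], 0],
    [[0, 77, -0.7], 0],
  ],
)

```text
time: 3.2
eef_pos: [436.5, 268.1, 33.8]
orientation: [-0.707, 0.707, 0.0, -0.0]
ft_force: [0.4, -0.9, 0.5]
grip_width: 86.9
```

Call:
apply_moves(
  motion=[
    [[0, 0, 0], 0],
    [[0, 0, 0], 0],
    [[0, 0, 0], 0],
    [[0, 0, 0], 0],
    [[0, 0, 0], 0],
    [[0, 0, 0], 0],
  ],
  hand=48,
  squeeze=12,
)

```text
time: 3.95
eef_pos: [436.7, 268.2, 34.0]
orientation: [-0.707, 0.707, 0.0, -0.0]
ft_force: [-0.6, -0.8, 3.6]
grip_width: 53.4
```

```bash
python3 - <<'E'
from h import *
state()
im=grab_frame("side");x,y=proj("side",(437,268,60)).astype(int); crop(im,max(0,x-70),max(0,y-70),x+70,y+70,4,f"pics/side2.png")
go((437,268,130));go((609.3,111,130));go((609.3,111,37))
E
```

```text
t 3.95 pos [436.7 268.2  34. ] yaw(z) 1.5710 tilt 0.0003 grip 53.4 F [-0.6 -0.8  3.6] q [ 0.53  0.57  1.97 -0.    0.6  -1.04]
t 4.00 pos [436.7 268.2  34. ] yaw(z) 1.5711 tilt 0.0004 grip 53.5 F [-0.2 -0.4  3.2] q [ 0.53  0.57  1.97 -0.    0.6  -1.04]
shift [  0.3 -96.   -0.2] turn 0.000
t 4.00 pos [436.7 268.2  34. ] yaw(z) 1.5711 tilt 0.0004 grip 53.5 F [-0.2 -0.4  3.2] q [ 0.53  0.57  1.97 -0.    0.6  -1.04]
shift [ 172.6  -96.  -157.2] turn 0.000
t 4.00 pos [436.7 268.2  34. ] yaw(z) 1.5711 tilt 0.0004 grip 53.5 F [-0.2 -0.4  3.2] q [ 0.53  0.57  1.97 -0.    0.6  -1.04]
shift [ 172.6   -3.  -157.2] turn 0.000
```

View pics/side2.png

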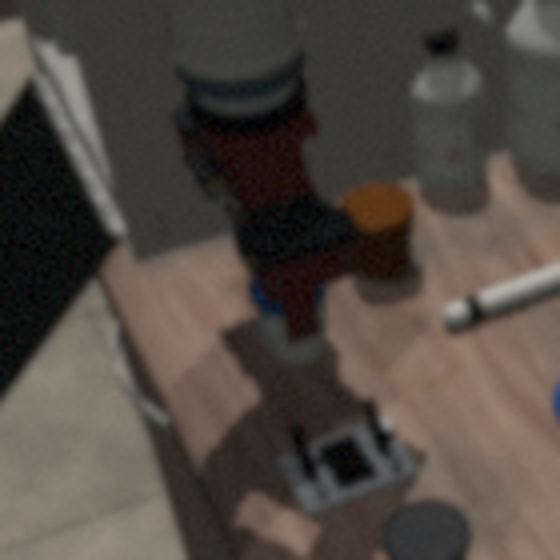

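Call:
apply_moves(
  motion=[
    [[0, -6, 0], 0],
    [[0, -20, 0], 0],
    [[0, -45, 0], 0],
    [[0, -70, 0], 0],
    [[6, -86, -6], 0],
    [[25, -94, -23], 0],
    [[52, -96, -47], 0],
    [[82, -96, -75], 0],
    [[112, -96, -102], 0],
    [[138, -96, -126], 0],
  ],
  squeeze=20,
)

```text
time: 5.25
eef_pos: [575.9, 140.6, 130.4]
orientation: [-0.707, 0.707, 0.0, 0.0]
ft_force: [-0.1, 0.1, -0.3]
grip_width: 53.5
```

```bash
python3 - <<'E'
from h import *
go((609.3,111,130));go((609.3,111,39))
E
```

```text
t 5.25 pos [575.9 140.6 130.4] yaw(z) 1.5704 tilt 0.0005 grip 53.5 F [-0.1  0.1 -0.3] q [ 0.22  0.49  1.76 -0.    0.88 -1.35]
shift [ 33.4   0.5 -29.6] turn 0.000
t 5.25 pos [575.9 140.6 130.4] yaw(z) 1.5704 tilt 0.0005 grip 53.5 F [-0.1  0.1 -0.3] q [ 0.22  0.49  1.76 -0.    0.88 -1.35]
shift [ 33.4  91.5 -29.5] turn 0.000
```

Call:
apply_moves(
  motion=[
    [[10, 0, -9], 0],
    [[23, 2, -20], 0],
    [[32, 12, -28], 0],
    [[33.4, 32, -29.5], 0],
    [[33.4, 55, -29.5], 0],
    [[33.4, 76, -29.5], 0],
    [[33.4, 88, -29.5], 0],
    [[33.4, 90, -29.5], 0],
    [[33.4, 90, -29.5], 0],
  ],
)

```text
time: 6.38
eef_pos: [609.6, 111.2, 40.7]
orientation: [-0.707, 0.707, 0.0, 0.0]
ft_force: [0.8, -0.3, 0.1]
grip_width: 53.4
```

```bash
python3 - <<'E'
from h import *
go((609.3,111,38))
im=grab_frame("side");x,y=proj("side",(609,111,30)).astype(int); crop(im,x-60,y-60,x+60,y+60,4,f"pics/side3.png")
E
```

```text
t 6.38 pos [609.6 111.2  40.7] yaw(z) 1.5706 tilt 0.0009 grip 53.4 F [ 0.8 -0.3  0.1] q [ 0.16  0.66  1.73 -0.    0.75 -1.41]
shift [-0.3  2.7 -0.2] turn 0.000
```

View pics/side3.png

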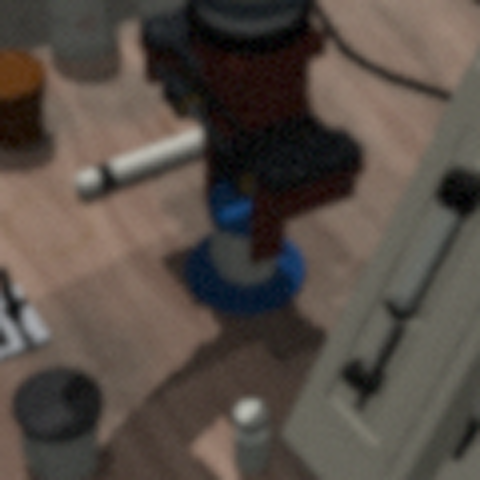

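The cup is upright over the blue stand (about (245,270) in the crop). Lower to contact and release.

Call:
apply_moves(
  motion=[
    [[0, 1.2, 0], 0],
    [[0, 2.4, 0], 0],
    [[0, 3.2, 0], 0],
    [[0, 3.2, 0], 0],
  ],
)

```text
time: 6.92
eef_pos: [610.0, 111.2, 38.0]
orientation: [-0.707, 0.707, 0.001, 0.001]
ft_force: [-0.0, 0.4, 2.0]
grip_width: 53.1
```

Call:
apply_moves(
  motion=[
    [[0, 0, 0], 0],
    [[0, 0, 0], 0],
    [[0, 0, 0], 0],
    [[0, 0, 0], 0],
    [[0, -10, 0], 0],
    [[0, -35, 0], 0],
    [[0, -70, 0], 0],
    [[0, -100, 0], 0],
    [[0, -115, 0], 0],
    [[0, -115, 0], 0],
  ],
  hand=80,
)

```text
time: 8.18
eef_pos: [610.4, 111.3, 154.2]
orientation: [0.707, -0.707, -0.001, -0.002]
ft_force: [-0.1, 1.5, 0.6]
grip_width: 79.7
```

```bash
python3 - <<'E'
from h import *
go((428.5,16.5,150),np.pi/2);go((428.5,16.5,33.5),np.pi/2)
im=grab_frame("side");x,y=proj("side",(609,111,30)).astype(int); crop(im,x-60,y-60,x+60,y+60,4,f"pics/side4.png")
E
```

```text
t 8.18 pos [610.4 111.3 154.2] yaw(z) 1.5705 tilt 0.0042 grip 79.7 F [-0.1  1.5  0.6] q [ 0.16  0.5   1.69 -0.    0.95 -1.41]
shift [-181.9    3.4  -94.9] turn -0.000
t 8.18 pos [610.4 111.3 154.2] yaw(z) 1.5705 tilt 0.0042 grip 79.7 F [-0.1  1.5  0.6] q [ 0.16  0.5   1.69 -0.    0.95 -1.41]
shift [-182.4  119.9  -94.9] turn -0.000
```

View pics/side4.png

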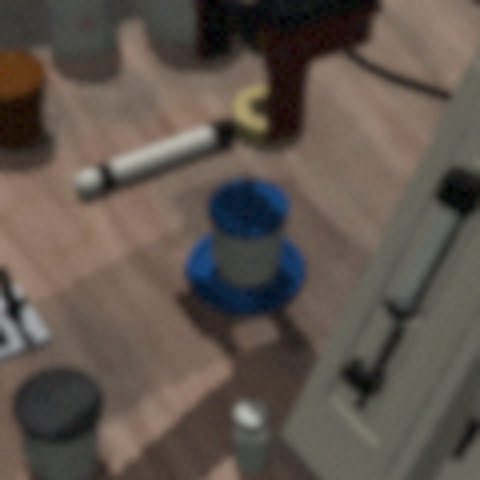

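The blue cup stands upright in the blue stand. Next is the black tube; I check the bottle clearance first.

```bash
python3 - <<'E'
from h import *
for b in [(179,162),(193,138)]: print(onz("top",*b,0))
for a in [(280,116),(306,108)]: print(onz("side",*a,0))
print(tri((278,77),(168,146)),tri((304,57),(170,107)))
go((604.8,239,120),1.606);go((604.8,239,3),1.606)
E
```

```text
[614.91457075 396.84176258   0.        ]
[693.72548071 368.8020043    0.        ]
[606.82133779 370.19891187   0.        ]
[698.65541582 369.30928819   0.        ]
(array([621.13739762, 397.2290852 , 119.92411371]), np.float64(0.993002215197593)) (array([713.28592291, 398.84069626, 160.86910352]), np.float64(8.590969546124294))
t 8.22 pos [609.7 111.2 153. ] yaw(z) 1.5705 tilt 0.0021 grip 80.2 F [ 0.2 -0.1 -0.3] q [ 0.16  0.5   1.69 -0.    0.95 -1.41]
shift [ -5.   33.  127.8] turn -0.036
t 8.22 pos [609.7 111.2 153. ] yaw(z) 1.5705 tilt 0.0021 grip 80.2 F [ 0.2 -0.1 -0.3] q [ 0.16  0.5   1.69 -0.    0.95 -1.41]
shift [ -5.2 150.  127.8] turn -0.036
```

Call:
apply_moves(
  motion=[
    [[0, 0, 8], 0],
    [[-1, 3, 30], -0.01],
    [[-2, 10, 58], -0.02],
    [[-4, 20, 88], -0.03],
    [[-5, 28, 112], -0.036],
    [[-5, 33, 125], -0.036],
    [[-5, 33, 128], -0.036],
    [[-5, 33, 128], -0.036],
  ],
  hand=55,
)

```text
time: 9.22
eef_pos: [605.0, 238.9, 120.1]
orientation: [-0.707, 0.707, 0.013, -0.012]
ft_force: [0.2, -0.1, 0.3]
grip_width: 55.0
```

```bash
python3 - <<'E'
from h import *
go((604.8,239,4),1.606)
im=grab_frame("top");x,y=proj("top",(604,239,30)).astype(int); crop(im,x-60,y-60,x+60,y+60,4,f"pics/top5.png")
im=grab_frame("side");x,y=proj("side",(604,239,30)).astype(int); crop(im,x-60,y-60,x+60,y+60,4,f"pics/side5.png")
E
```

```text
t 9.22 pos [605.  238.9 120.1] yaw(z) 1.6064 tilt 0.0023 grip 55.0 F [ 0.2 -0.1  0.3] q [ 0.36  0.58  1.64 -0.    0.92 -1.25]
shift [-4.000e-01  1.161e+02  1.000e-01] turn 0.000
```

View pics/side5.png

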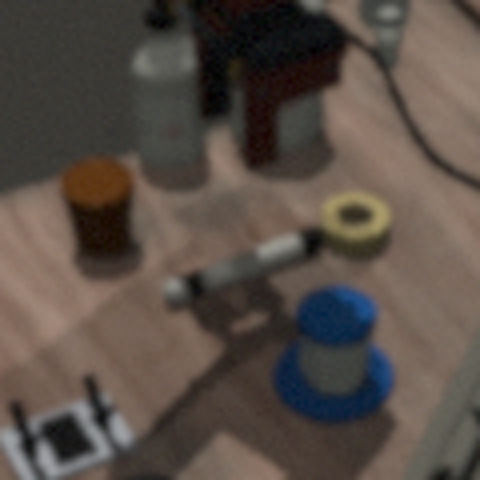

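Call:
apply_moves(
  motion=[
    [[0, 15, 0], 0],
    [[0, 40, 0], 0],
    [[0, 68, 0], 0],
    [[0, 93, 0], 0],
    [[0, 108, 0], 0],
    [[0, 114, 0], 0],
    [[0, 116, 0], 0],
    [[0, 116, 0], 0],
  ],
)

```text
time: 10.32
eef_pos: [605.9, 238.6, 5.0]
orientation: [0.707, -0.707, -0.014, 0.011]
ft_force: [-0.3, -0.0, 0.7]
grip_width: 54.8
```

Call:
apply_moves(
  motion=[
    [[0, 0, 0], 0],
    [[0, 0, 0], 0],
    [[0, 0, 0], 0],
    [[0, 0, 0], 0],
    [[0, 0, 0], 0],
    [[0, 0, 0], 0],
  ],
  hand=12,
  squeeze=20,
)

```text
time: 11.08
eef_pos: [605.9, 238.6, 5.1]
orientation: [0.707, -0.707, -0.014, 0.011]
ft_force: [-0.3, -0.5, 1.1]
grip_width: 17.0
```

```bash
python3 - <<'E'
from h import *
go((604.8,239,110),1.606)
im=grab_frame("side");x,y=proj("side",(604,239,30)).astype(int); crop(im,x-60,y-60,x+60,y+60,4,f"pics/side6.png")
E
```

```text
t 11.07 pos [605.9 238.6   5.1] yaw(z) 1.6057 tilt 0.0036 grip 17.0 F [-0.3 -0.5  1.1] q [ 0.36  0.75  1.66 -0.    0.73 -1.25]
shift [  -0.7 -104.9    0.4] turn -0.000
```

View pics/side6.png

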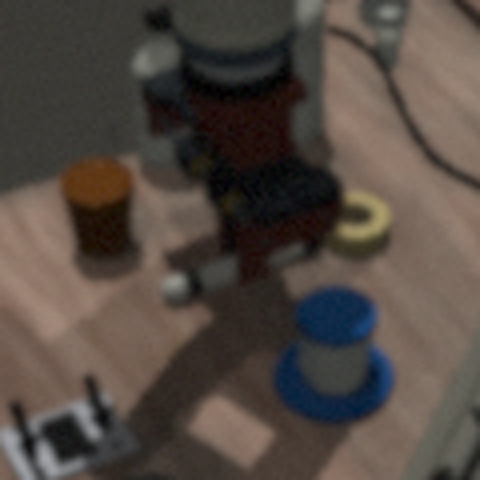

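Call:
apply_moves(
  motion=[
    [[0, -5, 0], 0],
    [[0, -20, 0], 0],
    [[0, -45, 0], 0],
    [[0, -72, 0], 0],
    [[0, -95, 0], 0],
    [[0, -104, 0], 0],
    [[0, -105, 0], 0],
  ],
)

```text
time: 12.0
eef_pos: [605.8, 238.7, 110.9]
orientation: [0.707, -0.707, -0.014, 0.011]
ft_force: [-0.0, -0.4, 0.0]
grip_width: 17.2
```

```bash
python3 - <<'E'
from h import *
go((424.7,141,110),1.581)
im=grab_frame("side");x,y=proj("side",(604,239,110)).astype(int);print(x-60,y-60); crop(im,x-60,y-60,x+60,y+60,4,f"pics/side7.png")
E
```

```text
t 12.00 pos [605.8 238.7 110.9] yaw(z) 1.6057 tilt 0.0049 grip 17.2 F [-0.  -0.4  0. ] q [ 0.36  0.59  1.64 -0.    0.9  -1.25]
shift [-1.844e+02 -1.000e-01 -9.130e+01] turn 0.025
236 50
```

View pics/side7.png

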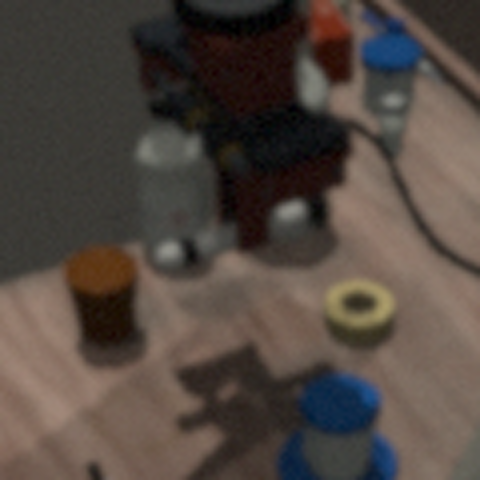

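Call:
apply_moves(
  motion=[
    [[-10, 0, -5], 0],
    [[-33, 0, -16], 0.01],
    [[-62, 0, -31], 0.02],
    [[-92, 0, -46], 0.025],
    [[-122, 0, -61], 0.025],
    [[-150, 0, -75], 0.025],
    [[-171, 0, -85], 0.025],
    [[-182, 0, -90], 0.025],
    [[-184.4, 0, -91.3], 0.025],
    [[-184.4, 0, -91.3], 0.025],
  ],
)

```text
time: 13.3
eef_pos: [424.9, 141.1, 109.5]
orientation: [0.707, -0.707, -0.005, 0.002]
ft_force: [-0.4, -0.7, 0.0]
grip_width: 17.6
```

```bash
python3 - <<'E'
from h import *
go((424.7,141,30.5),1.581)
for n in("side","top"):
    im=grab_frame(n);x,y=proj(n,(425,141,80)).astype(int);print(x-60,y-60); crop(im,x-60,y-60,x+60,y+60,5,f"pics/{n}8.png")
    print(proj(n,(425,141,115)),proj(n,(425+65,141,115)),proj(n,(425-65,141,115)))
E
```

```text
t 13.30 pos [424.9 141.1 109.5] yaw(z) 1.5806 tilt 0.0044 grip 17.6 F [-0.4 -0.7  0. ] q [ 0.29  0.35  2.09 -0.    0.69 -1.29]
shift [-0.6 79.  -0.2] turn -0.000
190 101
[248.37699082 151.05888349] [272.77865096 142.85234386] [222.91675831 159.62143234]
192 170
[251.15075149 228.2392179 ] [254.71537414 204.26094117] [247.50479878 252.76458052]
```

View pics/side8.png

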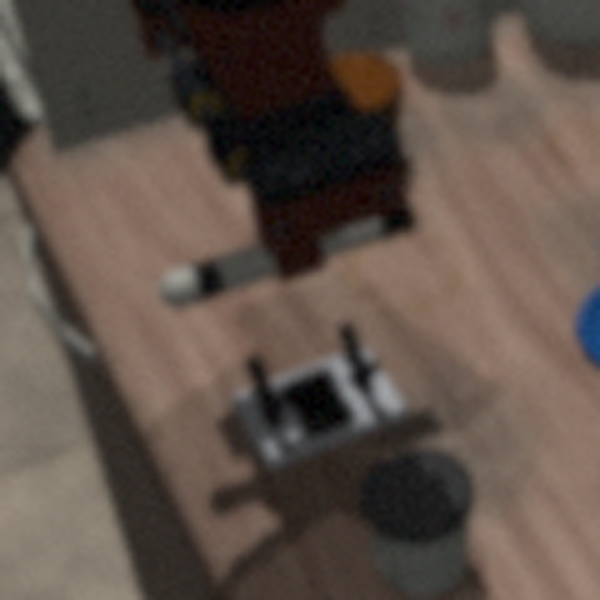

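View pics/top8.png

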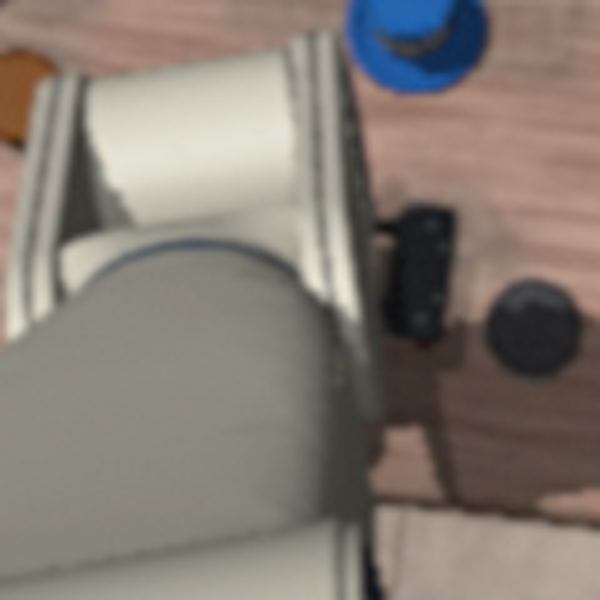

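Call:
apply_moves(
  motion=[
    [[0, 10, 0], 0],
    [[0, 28, 0], 0],
    [[0, 48, 0], 0],
    [[0, 63, 0], 0],
    [[0, 71, 0], 0],
    [[0, 75, 0], 0],
    [[0, 77.5, 0], 0],
    [[0, 78.5, 0], 0],
    [[0, 78.5, 0], 0],
  ],
)

```text
time: 14.52
eef_pos: [425.8, 141.1, 31.9]
orientation: [0.707, -0.707, -0.005, 0.002]
ft_force: [-1.1, -2.8, 8.4]
grip_width: 17.7
```

```bash
python3 - <<'E'
from h import *
go((424.7,141,30.5),1.581)
n="side";im=grab_frame(n);x,y=proj(n,(425,141,40)).astype(int); crop(im,x-60,y-60,x+60,y+60,5,f"pics/{n}9.png")
E
```

```text
t 14.53 pos [425.8 141.1  31.9] yaw(z) 1.5809 tilt 0.0054 grip 17.7 F [-1.1 -2.8  8.4] q [ 0.29  0.52  2.12 -0.    0.51 -1.28]
shift [-1.1  1.4 -0.1] turn -0.000
```

View pics/side9.png

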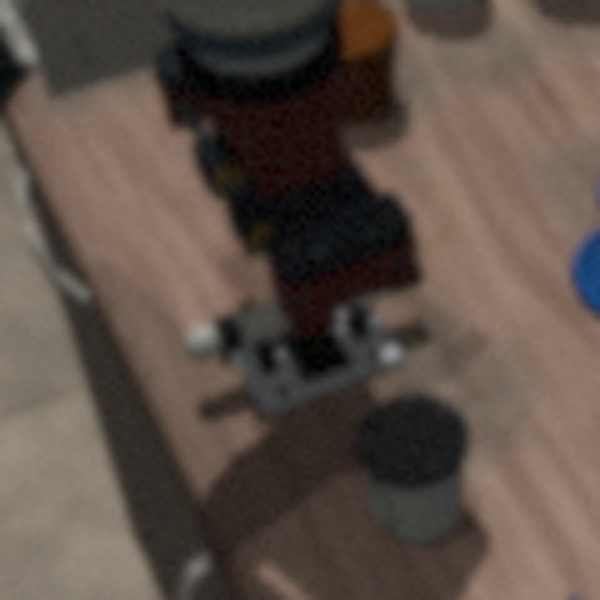

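The tube is in the grooves, with 8 N of contact. Release and lift.

Call:
apply_moves(
  motion=[
    [[0, 0, 0], 0],
    [[0, 0, 0], 0],
    [[0, 0, 0], 0],
    [[0, 0, 0], 0],
    [[0, -8, 0], 0],
    [[0, -30, 0], 0],
    [[0, -60, 0], 0],
    [[0, -90, 0], 0],
    [[0, -105, 0], 0],
    [[0, -105, 0], 0],
  ],
  hand=45,
)

```text
time: 15.82
eef_pos: [425.9, 141.2, 137.8]
orientation: [0.708, -0.707, -0.006, 0.001]
ft_force: [-0.5, -0.7, -0.6]
grip_width: 45.3
```

```bash
python3 - <<'E'
from h import *
go((428.5,16.5,135),np.pi/2);go((428.5,16.5,33.5),np.pi/2)
n="side";im=grab_frame(n);x,y=proj(n,(425,141,40)).astype(int); crop(im,x-60,y-60,x+60,y+60,5,f"pics/{n}10.png")
E
```

```text
t 15.82 pos [425.9 141.2 137.8] yaw(z) 1.5809 tilt 0.0077 grip 45.3 F [-0.5 -0.7 -0.6] q [ 0.29  0.3   2.08 -0.    0.76 -1.29]
shift [   1.4    2.6 -124.8] turn 0.010
t 15.82 pos [425.9 141.2 137.8] yaw(z) 1.5809 tilt 0.0077 grip 45.3 F [-0.5 -0.7 -0.6] q [ 0.29  0.3   2.08 -0.    0.76 -1.29]
shift [   0.6  104.1 -124.9] turn 0.010
```

View pics/side10.png

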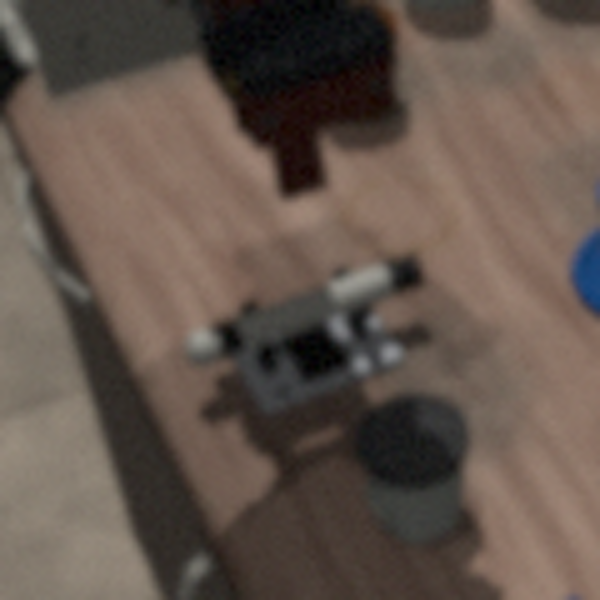

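```bash
python3 - <<'E'
from m import *
im=grab_frame("top"); b=blob(im,"dark",(283,218,318,255))[:2]; print(b, onz("top",*b[0][1],57))
print(onz("side",273.5,200,57),onz("side",273.5,201,57))
go((428.5,16.5,100),np.pi/2)
E
```

```text
[(np.int32(289), array([298.55, 236.56]), array([289, 227,  20,  20], dtype=int32)), (np.int32(13), array([283.46, 239.77]), array([283, 237,   2,   7], dtype=int32))] [427.12661708  17.30304023  57.        ]
[431.97457416  16.25409262  57.        ] [430.71688387  13.41875286  57.        ]
t 15.93 pos [424.8 140.9 136.3] yaw(z) 1.5809 tilt 0.0046 grip 45.2 F [-1.   0.4 -0.9] q [ 0.29  0.3   2.08 -0.    0.76 -1.29]
shift [   2.3   36.3 -124.4] turn 0.010
```

Call:
apply_moves(
  motion=[
    [[0, 0, -8], 0],
    [[0, 0, -30], 0],
    [[1, 2, -60], 0],
    [[2, 10, -90], 0.01],
    [[3, 20, -112], 0.01],
    [[3, 30, -122], 0.01],
    [[3, 36, -124.5], 0.01],
    [[3, 36, -124.5], 0.01],
  ],
  hand=87,
)

```text
time: 16.92
eef_pos: [428.7, 16.7, 99.7]
orientation: [0.707, -0.707, -0.001, -0.001]
ft_force: [-0.1, 0.3, 0.0]
grip_width: 87.0
```

```bash
python3 - <<'E'
from h import *
go((429,16.5,34),np.pi/2)
E
```

```text
t 16.93 pos [428.7  16.7  99.7] yaw(z) 1.5709 tilt 0.0031 grip 87.0 F [-0.1  0.3  0. ] q [ 0.01  0.35  2.13  0.    0.65 -1.56]
shift [ 0.1 65.7 -0.2] turn 0.000
```

Call:
apply_moves(
  motion=[
    [[0, 10, 0], 0],
    [[0, 30, 0], 0],
    [[0, 50, 0], 0],
    [[0, 62, 0], 0],
    [[0, 65.5, 0], 0],
    [[0, 65.5, 0], 0],
  ],
)

```text
time: 17.68
eef_pos: [429.0, 16.8, 34.2]
orientation: [0.707, -0.707, -0.001, -0.001]
ft_force: [0.1, 0.0, 1.2]
grip_width: 87.0
```

Call:
apply_moves(
  motion=[
    [[0, 0, 0], 0],
    [[0, 0, 0], 0],
    [[0, 0, 0], 0],
    [[0, 0, 0], 0],
    [[0, 0, 0], 0],
    [[0, 0, 0], 0],
  ],
  hand=48,
  squeeze=12,
)

```text
time: 18.42
eef_pos: [429.2, 16.9, 34.3]
orientation: [0.707, -0.707, -0.001, -0.001]
ft_force: [0.7, 0.8, 3.1]
grip_width: 53.4
```

Call:
apply_moves(
  motion=[
    [[0, -5, 0], 0],
    [[0, -18, 0], 0],
    [[0, -42, 0], 0],
    [[0, -70, 0], 0],
    [[0, -95, 0], 0],
    [[0, -112, 0], 0],
    [[0, -118, 0], 0],
    [[0, -118, 0], 0],
  ],
  squeeze=20,
)

```text
time: 19.42
eef_pos: [428.9, 16.8, 152.7]
orientation: [0.707, -0.707, -0.002, -0.001]
ft_force: [-0.7, -0.4, -1.1]
grip_width: 53.0
```

```bash
python3 - <<'E'
from h import *
go((430,-364.8,150),np.pi/2)
n="side";im=grab_frame(n);x,y=proj(n,(429,16,110)).astype(int); crop(im,x-60,y-60,x+60,y+60,5,f"pics/{n}11.png")
E
```

```text
t 19.43 pos [428.9  16.8 152.7] yaw(z) 1.5712 tilt 0.0043 grip 53.0 F [-0.7 -0.4 -1.1] q [ 0.01  0.25  2.1   0.    0.79 -1.56]
shift [   1.     2.5 -381.6] turn 0.000
```

View pics/side11.png

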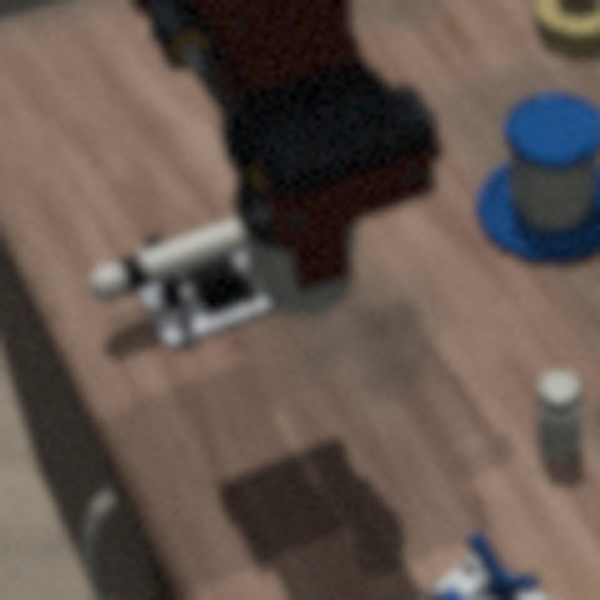

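Call:
apply_moves(
  motion=[
    [[0, 0, -10], 0],
    [[0, 0, -30], 0],
    [[0, 0, -60], 0],
    [[0, 0, -90], 0],
    [[0, 0, -120], 0],
    [[0, 0, -150], 0],
    [[0, 0, -175], 0],
    [[0, 0, -192], 0],
    [[0, 0, -200], 0],
    [[0, 0, -200], 0],
  ],
)

```text
time: 20.72
eef_pos: [428.4, -183.3, 151.9]
orientation: [0.707, -0.707, -0.001, -0.001]
ft_force: [0.1, 0.4, -0.8]
grip_width: 53.3
```

```bash
python3 - <<'E'
from h import *
for z in(0,100,200): print(onz("top",464,230,z),onz("top",620,250,z))
for z in(0,100): print(onz("side",420,362,z))
go((430,-364.8,150),np.pi/2)
E
```

```text
[ 511.15646135 -447.82735026    0.        ] [ 506.07195368 -890.87605311    0.        ]
[ 489.77544171 -418.58724269  100.        ] [ 485.054594   -829.94771148  100.        ]
[ 468.39442208 -389.34713512  200.        ] [ 464.03723432 -769.01936985  200.        ]
[ 530.7060345  -432.55241077    0.        ]
[ 492.05432509 -447.22651005  100.        ]
t 20.73 pos [ 428.4 -183.3  151.9] yaw(z) 1.5705 tilt 0.0029 grip 53.3 F [ 0.1  0.4 -0.8] q [-0.43  0.3   2.03  0.    0.81 -2.  ]
shift [   1.6    1.8 -181.5] turn -0.000
```

Call:
apply_moves(
  motion=[
    [[0, 0, -10], 0],
    [[0, 0, -30], 0],
    [[0, 0, -60], 0],
    [[1, 0, -90], 0],
    [[1, 0, -120], 0],
    [[1.5, 2, -150], 0],
    [[1.5, 2, -171], 0],
    [[1.5, 2, -180], 0],
    [[1.5, 2, -181.5], 0],
    [[1.5, 2, -181.5], 0],
  ],
)

```text
time: 21.98
eef_pos: [429.8, -364.0, 149.7]
orientation: [0.708, -0.707, -0.001, -0.001]
ft_force: [0.4, -0.3, -0.0]
grip_width: 53.4
```

```bash
python3 - <<'E'
from h import *
go((430,-364.8,41),np.pi/2)
E
```

```text
t 21.98 pos [ 429.8 -364.   149.7] yaw(z) 1.5710 tilt 0.0028 grip 53.4 F [ 0.4 -0.3 -0. ] q [-0.73  0.43  1.82  0.    0.89 -2.3 ]
shift [-1.000e-01  1.087e+02 -9.000e-01] turn 0.000
```

Call:
apply_moves(
  motion=[
    [[0, 10, -0.5], 0],
    [[0, 32, -0.8], 0],
    [[0, 60, -0.8], 0],
    [[0, 86, -0.8], 0],
    [[0, 102, -0.8], 0],
    [[0, 108, -0.8], 0],
    [[0, 109, -0.8], 0],
    [[0, 109, -0.8], 0],
  ],
)

```text
time: 22.98
eef_pos: [430.5, -365.1, 41.4]
orientation: [0.707, -0.707, -0.001, -0.001]
ft_force: [0.2, -1.0, 0.1]
grip_width: 52.9
```

```bash
python3 - <<'E'
from h import *
go((430,-364.8,38),np.pi/2)
n="side";im=grab_frame(n);x,y=proj(n,(430,-365,40)).astype(int); crop(im,x-60,y-75,x+60,y+45,5,f"pics/{n}12.png")
E
```

```text
t 22.98 pos [ 430.5 -365.1   41.4] yaw(z) 1.5709 tilt 0.0034 grip 52.9 F [ 0.2 -1.   0.1] q [-0.73  0.6   1.86  0.    0.68 -2.3 ]
shift [-0.5  3.4  0.3] turn 0.000
```

View pics/side12.png

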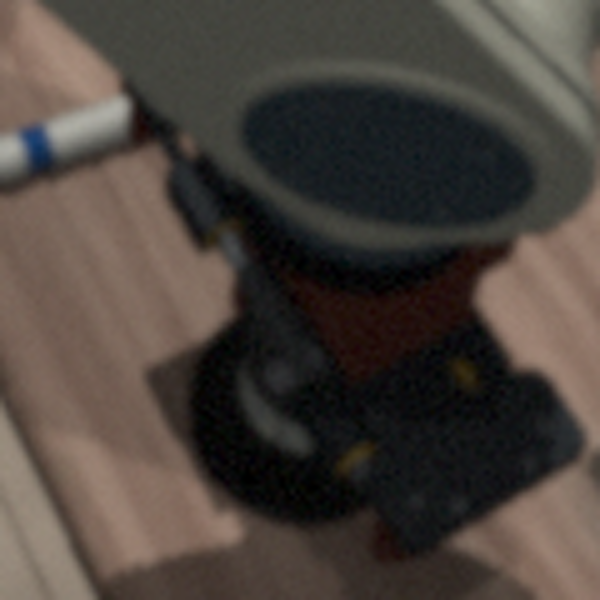

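Call:
apply_moves(
  motion=[
    [[0, 1.2, 0], 0],
    [[0, 2.4, 0], 0],
    [[0, 3.4, 0], 0],
    [[0, 3.4, 0], 0],
  ],
)

```text
time: 23.52
eef_pos: [430.7, -365.2, 38.3]
orientation: [0.707, -0.707, -0.001, -0.001]
ft_force: [0.4, 1.3, 3.3]
grip_width: 52.8
```

Call:
apply_moves(
  motion=[
    [[0, 0, 0], 0],
    [[0, 0, 0], 0],
    [[0, 0, 0], 0],
    [[0, 0, 0], 0],
    [[0, -10, 0], 0],
    [[0, -35, 0], 0],
    [[0, -70, 0], 0],
    [[0, -95, 0], 0],
    [[0, -105, 0], 0],
    [[0, -105, 0], 0],
  ],
  hand=80,
)

```text
time: 24.78
eef_pos: [430.5, -365.4, 143.9]
orientation: [-0.707, 0.707, 0.002, 0.002]
ft_force: [-0.3, -0.4, -0.4]
grip_width: 80.3
```

```bash
python3 - <<'E'
from h import *
go((432,-230,120),1.437);go((432,-230,4.5),1.437)
n="side";im=grab_frame(n);x,y=proj(n,(430,-365,40)).astype(int); crop(im,x-60,y-75,x+60,y+45,4,f"pics/{n}13.png")
E
```

```text
t 24.77 pos [ 430.5 -365.4  143.9] yaw(z) 1.5710 tilt 0.0049 grip 80.3 F [-0.3 -0.4 -0.4] q [-0.73  0.44  1.82  0.    0.88 -2.3 ]
shift [  1.4  23.8 135.4] turn 0.134
t 24.77 pos [ 430.5 -365.4  143.9] yaw(z) 1.5710 tilt 0.0049 grip 80.3 F [-0.3 -0.4 -0.4] q [-0.73  0.44  1.82  0.    0.88 -2.3 ]
shift [  0.8 139.3 135.5] turn 0.134
```

View pics/side13.png

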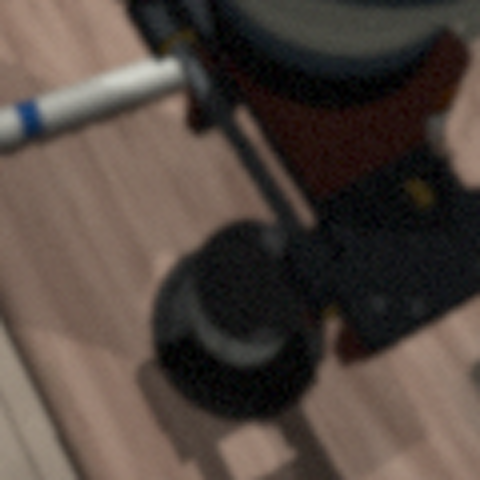

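Call:
apply_moves(
  motion=[
    [[0, 0, 8], 0],
    [[0, 2, 30], 0.04],
    [[0, 6, 60], 0.08],
    [[1, 12, 90], 0.11],
    [[1, 18, 116], 0.134],
    [[1, 23, 132], 0.134],
    [[1, 24, 135.5], 0.134],
    [[1, 24, 135.5], 0.134],
  ],
  hand=55,
)

```text
time: 25.82
eef_pos: [431.4, -229.8, 119.1]
orientation: [0.706, -0.705, 0.046, -0.048]
ft_force: [0.0, 0.6, 0.6]
grip_width: 54.9
```

```bash
python3 - <<'E'
from h import *
go((432,-230,4.5),1.437)
n="side";im=grab_frame(n);x,y=proj(n,(432,-230,40)).astype(int); crop(im,x-60,y-60,x+60,y+60,4,f"pics/{n}14.png")
n="top";im=grab_frame(n);x,y=proj(n,(432,-230,40)).astype(int); crop(im,x-60,y-60,x+60,y+60,4,f"pics/{n}14.png")
E
```

```text
t 25.82 pos [ 431.4 -229.8  119.1] yaw(z) 1.4374 tilt 0.0038 grip 54.9 F [0.  0.6 0.6] q [-0.51  0.38  2.    0.    0.75 -1.95]
shift [  0.2 114.6  -0.2] turn 0.000
```

View pics/side14.png

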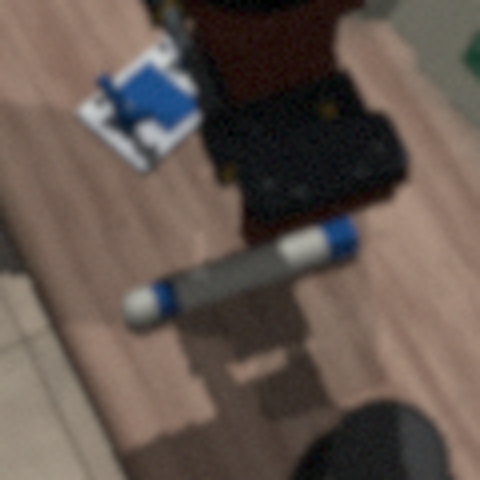

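View pics/top14.png

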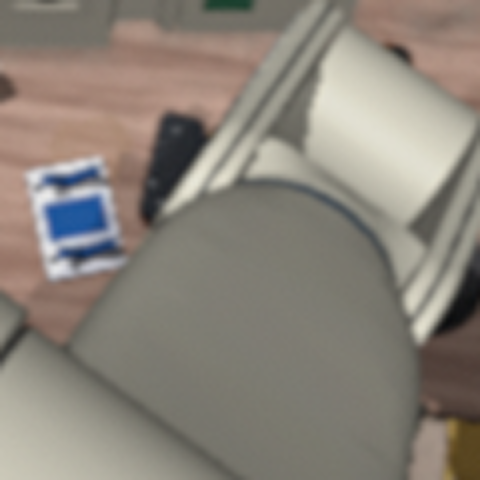

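Call:
apply_moves(
  motion=[
    [[0, 15, 0], 0],
    [[0, 40, 0], 0],
    [[0, 68, 0], 0],
    [[0, 93, 0], 0],
    [[0, 108, 0], 0],
    [[0, 113, 0], 0],
    [[0, 115, 0], 0],
    [[0, 115, 0], 0],
  ],
)

```text
time: 26.92
eef_pos: [432.4, -230.5, 4.8]
orientation: [-0.705, 0.706, -0.046, 0.049]
ft_force: [-0.3, 0.7, -0.2]
grip_width: 54.7
```

Call:
apply_moves(
  motion=[
    [[0, 0, 0], 0],
    [[0, 0, 0], 0],
    [[0, 0, 0], 0],
    [[0, 0, 0], 0],
    [[0, 0, 0], 0],
    [[0, 0, 0], 0],
  ],
  hand=12,
  squeeze=20,
)

```text
time: 27.68
eef_pos: [432.5, -230.6, 4.9]
orientation: [-0.705, 0.706, -0.046, 0.049]
ft_force: [-0.5, -0.0, 1.9]
grip_width: 17.7
```

Call:
apply_moves(
  motion=[
    [[0, -5, 0], 0],
    [[0, -20, 0], 0],
    [[0, -45, 0], 0],
    [[0, -72, 0], 0],
    [[0, -95, 0], 0],
    [[0, -104, 0], 0],
    [[0, -105, 0], 0],
  ],
)

```text
time: 28.55
eef_pos: [432.1, -230.6, 110.6]
orientation: [-0.705, 0.706, -0.045, 0.05]
ft_force: [0.4, 0.8, -0.8]
grip_width: 17.5
```

```bash
python3 - <<'E'
from h import *
go((441.6,-112.8,110),1.8908)
n="side";im=grab_frame(n);x,y=proj(n,(432,-230,115)).astype(int); print(x-60,y-60);crop(im,x-60,y-60,x+60,y+60,4,f"pics/{n}15.png")
p=observe()["eef_pos"]+[0,0,4];d=65*np.array([np.cos(-.134),np.sin(-.134),0]);print(proj(n,p+d),proj(n,p-d))
E
```

```text
t 28.55 pos [ 432.1 -230.6  110.6] yaw(z) 1.4366 tilt 0.0066 grip 17.5 F [ 0.4  0.8 -0.8] q [-0.52  0.4   2.    0.    0.73 -1.95]
shift [ -6.4   0.5 118. ] turn -0.454
264 208
[355.64354676 259.04969209] [291.49911584 279.74536877]
```

View pics/side15.png

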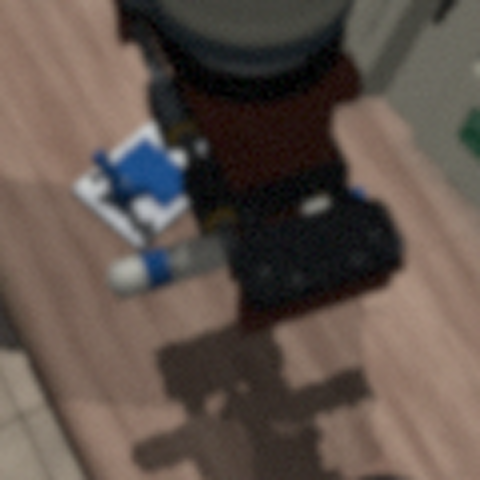

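Call:
apply_moves(
  motion=[
    [[0, 0, 8], -0.03],
    [[-2, 0, 26], -0.1],
    [[-3, 0, 50], -0.19],
    [[-4, 0, 75], -0.29],
    [[-6, 0, 97], -0.38],
    [[-6, 0, 112], -0.44],
    [[-6.4, 0, 118], -0.454],
    [[-6.4, 0, 118], -0.454],
  ],
)

```text
time: 29.6
eef_pos: [441.3, -112.4, 109.9]
orientation: [-0.697, 0.699, 0.115, -0.111]
ft_force: [-0.0, 0.6, -0.4]
grip_width: 17.4
```

```bash
python3 - <<'E'
from h import *
go((441.6,-112.8,31),1.8908)
n="side";im=grab_frame(n);x,y=proj(n,(441,-113,80)).astype(int); print(x-60,y-60);crop(im,x-60,y-60,x+60,y+60,5,f"pics/{n}16.png")
p=observe()["eef_pos"]+[0,0,4];d=65*np.array([np.cos(.32),np.sin(.32),0]);print(proj(n,p+d),proj(n,p-d))
E
```

```text
t 29.60 pos [ 441.3 -112.4  109.9] yaw(z) 1.8910 tilt 0.0055 grip 17.4 F [-0.   0.6 -0.4] q [-0.28  0.36  2.08  0.    0.7  -2.17]
shift [-0.3 78.9 -0.3] turn 0.000
241 172
[322.22277627 205.5094422 ] [277.79727469 241.74820788]
```

View pics/side16.png

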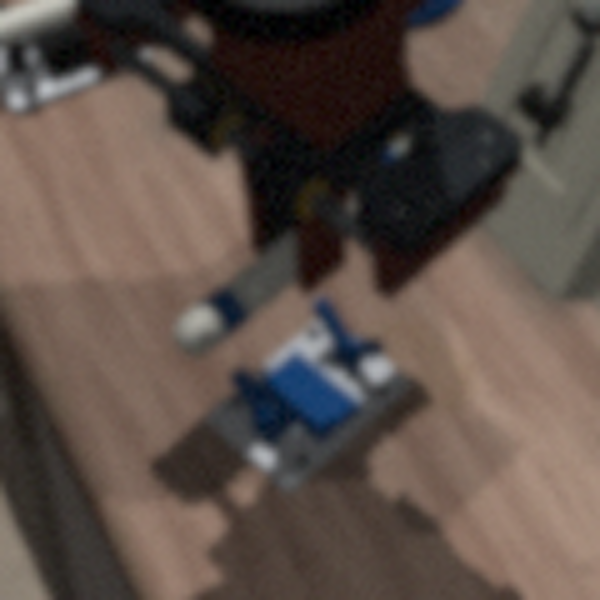

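Call:
apply_moves(
  motion=[
    [[0, 10, 0], 0],
    [[0, 28, 0], 0],
    [[0, 48, 0], 0],
    [[0, 63, 0], 0],
    [[0, 71, 0], 0],
    [[0, 75, 0], 0],
    [[0, 77.5, 0], 0],
    [[0, 78.5, 0], 0],
    [[0, 78.5, 0], 0],
  ],
)

```text
time: 30.78
eef_pos: [442.3, -113.2, 32.1]
orientation: [-0.697, 0.699, 0.115, -0.11]
ft_force: [-1.8, -2.8, 4.5]
grip_width: 17.4
```

```bash
python3 - <<'E'
from h import *
go((441.6,-112.8,30.5),1.8908)
n="side";im=grab_frame(n);x,y=proj(n,(441,-113,40)).astype(int); crop(im,x-60,y-60,x+60,y+60,5,f"pics/{n}17.png")
E
```

```text
t 30.77 pos [ 442.3 -113.2   32.1] yaw(z) 1.8908 tilt 0.0070 grip 17.4 F [-1.8 -2.8  4.5] q [-0.28  0.52  2.1   0.    0.51 -2.17]
shift [-0.5  1.6  0.6] turn 0.000
```

View pics/side17.png

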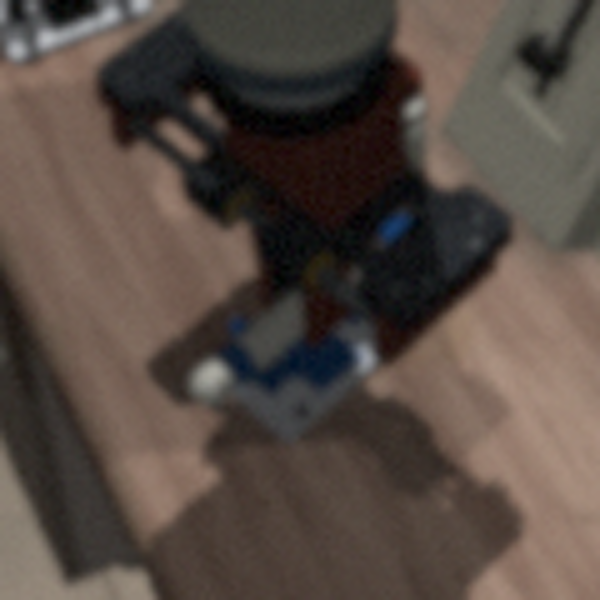

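Contact is felt at 4.5 N with the tube seated. Release and lift.

Call:
apply_moves(
  motion=[
    [[0, 0.5, 0], 0],
    [[0, 0.5, 0], 0],
    [[0, 0.5, 0], 0],
    [[0, 0.5, 0], 0],
    [[0, -8, 0], 0],
    [[0, -30, 0], 0],
    [[0, -70, 0], 0],
    [[0, -110, 0], 0],
    [[0, -150, 0], 0],
    [[0, -170, 0], 0],
  ],
  hand=45,
)

```text
time: 32.08
eef_pos: [441.8, -113.1, 204.8]
orientation: [-0.697, 0.7, 0.116, -0.109]
ft_force: [0.7, 1.0, -1.0]
grip_width: 45.3
```

```bash
python3 - <<'E'
from h import *
go((340,-180,260))
E
```

```text
t 32.08 pos [ 441.8 -113.1  204.8] yaw(z) 1.8908 tilt 0.0105 grip 45.3 F [ 0.7  1.  -1. ] q [-0.28  0.19  2.01  0.    0.92 -2.17]
shift [-117.2  -56.   -31.8] turn 0.000
```

Call:
apply_moves(
  motion=[
    [[-12, -6, -3], 0],
    [[-35, -17, -10], 0],
    [[-60, -29, -16], 0],
    [[-85, -41, -23], 0],
    [[-105, -51, -29], 0],
    [[-116, -56, -32], 0],
    [[-116, -56, -32], 0],
    [[-116, -56, -32], 0],
  ],
)

```text
time: 33.08
eef_pos: [341.3, -179.6, 259.6]
orientation: [-0.697, 0.699, 0.116, -0.109]
ft_force: [0.3, -0.2, 0.4]
grip_width: 45.0
```

```bash
python3 - <<'E'
from h import *
state()
for n in("side","top"):
    im=grab_frame(n);cv2.imwrite(f"pics/{n}20.png",im[:,:,::-1])
E
```

```text
t 33.08 pos [ 341.3 -179.6  259.6] yaw(z) 1.8907 tilt 0.0102 grip 45.0 F [ 0.3 -0.2  0.4] q [-0.52 -0.    2.09  0.    1.05 -2.41]
```

View pics/side20.png

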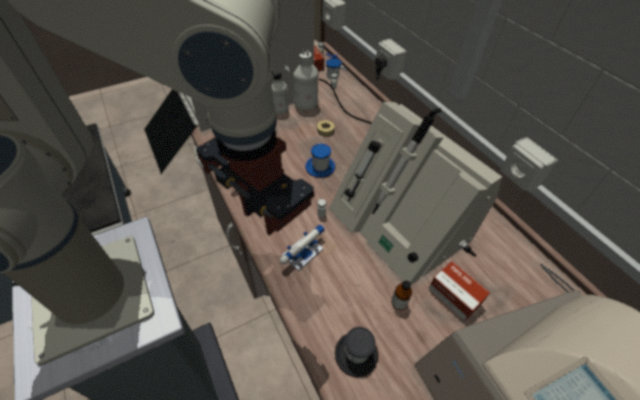

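View pics/top20.png

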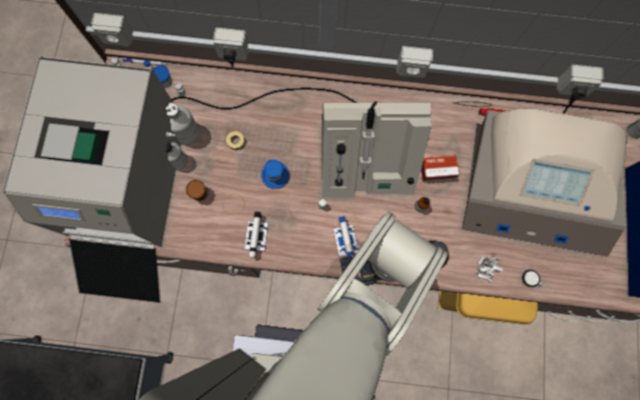

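```bash
python3 - <<'E'
from m import *
go((360,60,270))
t=cv2.imread("pics/top20.png")[:,:,::-1];s=cv2.imread("pics/side20.png")[:,:,::-1]
crop(t,230,200,380,290,5,"pics/t21.png");crop(s,270,215,390,385,3.5,"pics/s21.png")
E
```

```text
t 33.17 pos [ 341.4 -179.5  259.6] yaw(z) 1.8914 tilt 0.0099 grip 45.2 F [0.4 0.6 0.3] q [-0.52 -0.    2.09  0.    1.05 -2.41]
shift [ 93.2 -10.8 221.4] turn 0.000
```

View pics/t21.png

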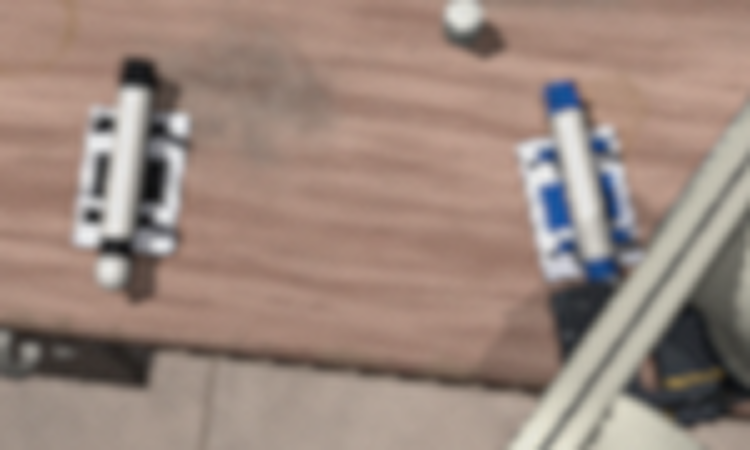

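View pics/s21.png

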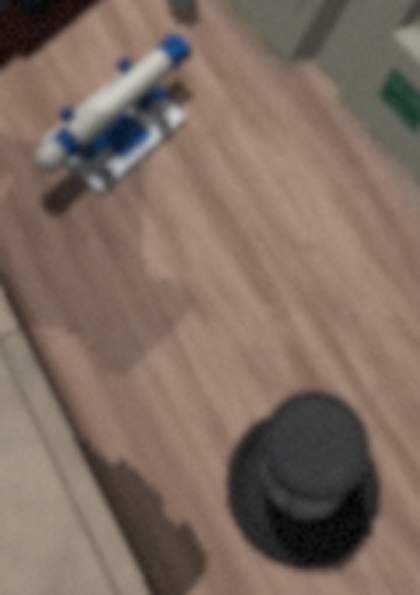

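Call:
apply_moves(
  motion=[
    [[6, 0, 14], 0],
    [[18, -2, 44], 0],
    [[34, -4, 80], 0],
    [[50, -6, 118], 0],
    [[66, -8, 156], 0],
    [[80, -10, 190], 0],
    [[89, -11, 212], 0],
    [[93, -11, 221], 0],
    [[93, -11, 221], 0],
    [[93, -11, 221], 0],
  ],
)

```text
time: 34.42
eef_pos: [359.8, 59.0, 270.0]
orientation: [-0.697, 0.699, 0.116, -0.11]
ft_force: [0.1, -0.5, -0.0]
grip_width: 45.2
```

```bash
python3 - <<'E'
from m import *
state()
t=grab_frame("top");s=grab_frame("side")
cv2.imwrite("pics/top22.png",t[:,:,::-1]);cv2.imwrite("pics/side22.png",s[:,:,::-1])
crop(t,230,200,460,290,3.4,"pics/t22.png")
E
```

```text
t 34.42 pos [359.8  59.  270. ] yaw(z) 1.8910 tilt 0.0095 grip 45.2 F [ 0.1 -0.5 -0. ] q [ 0.13 -0.05  2.11 -0.    1.08 -1.76]
```

View pics/t22.png

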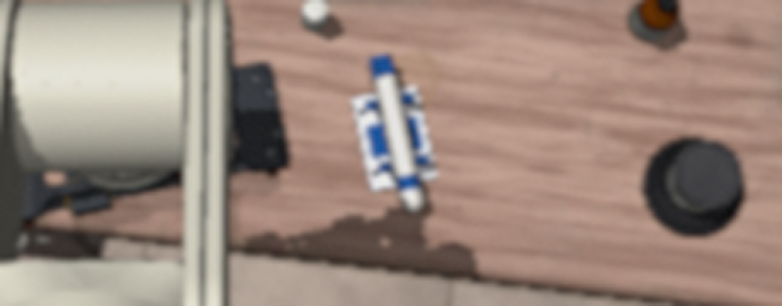

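```bash
python3 - <<'E'
from m import *
t0=cv2.imread("pics/top20.png")[:,:,::-1];t=cv2.imread("pics/top22.png")[:,:,::-1];s=cv2.imread("pics/side20.png")[:,:,::-1]
# hand-read ends from crops
def ends(n,a,b,z=34.7):
    A,B=onz(n,*a,z),onz(n,*b,z);d=A-B;return ((A+B)/2).round(1),np.linalg.norm(d).round(1),np.arctan2(d[1],d[0]).round(3)
print("D top",ends("top",(230+137/5,200+60/5),(230+110/5,200+289/5)),"seat 424.7 141 yaw .01")
print("B top",ends("top",(230+379/3.4,200+55/3.4),(230+415/3.4,200+212/3.4)),"seat 441.6 -112.8 yaw .32")
print("B side",ends("side",(270+187/3.5,215+42/3.5),(270+36/3.5,215+161/3.5)))
a,b=(270+182/3.5,215+46/3.5),(270+42/3.5,215+157/3.5)
print(tri(((223/3.5)/2+270,(203/3.5)/2+215),(230+397/3.4,200+133.5/3.4)))
b=blob(t0,"blue",(258,155,292,192))[0];print("standB+cup",b)
for nm,c in(("cupD lid top",(230+709/3.4,200+172/3.4)),):print(nm,onz("top",*c,62))
print("cupD side",onz("side",270+318/3.5,215+440/3.5,62))
crop(t0,250,150,300,200,10,"pics/t23.png");crop(s,290,135,350,185,10,"pics/s23.png")
print("vial",onz("top",230+314/3.4,200+12/3.4,48),"drop",onz("top",423,204,50),blob(t,"white",(315,195,330,212))[:1],blob(t0,"white",(315,195,330,212))[:1])
E
```

```text
D top (array([421.6, 139.8,  34.7]), np.float64(129.3), np.float64(0.028)) seat 424.7 141 yaw .01
B top (array([ 439.7, -115.3,   34.7]), np.float64(132.2), np.float64(0.326)) seat 441.6 -112.8 yaw .32
B side (array([ 444.3, -112. ,   34.7]), np.float64(131.2), np.float64(0.279))
(array([ 439.47278279, -115.47219182,   39.53519072]), np.float64(2.5197122772654215))
standB+cup (np.int32(552), array([274.65, 173.66]), array([262, 160,  27,  28], dtype=int32))
cupD lid top [ 433.11496296 -363.88681726   62.        ]
cupD side [ 435.53809919 -362.90276342   62.        ]
vial [529.00852017 -36.77132141  48.        ] drop [ 560.57018762 -315.85241587   50.        ] [(np.int32(55), array([322.31, 201.64]), array([318, 198,   9,   8], dtype=int32))] [(np.int32(55), array([322.31, 201.64]), array([318, 198,   9,   8], dtype=int32))]
```

View pics/t23.png

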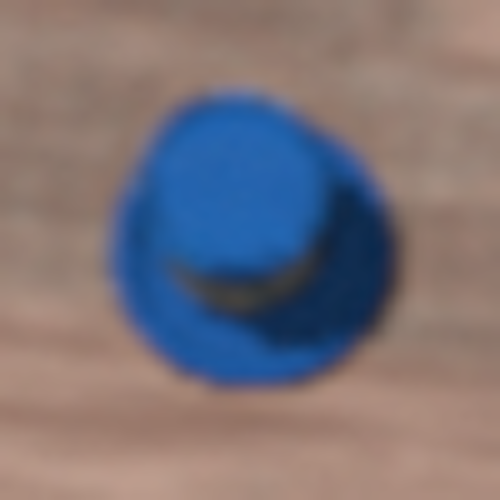

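View pics/s23.png

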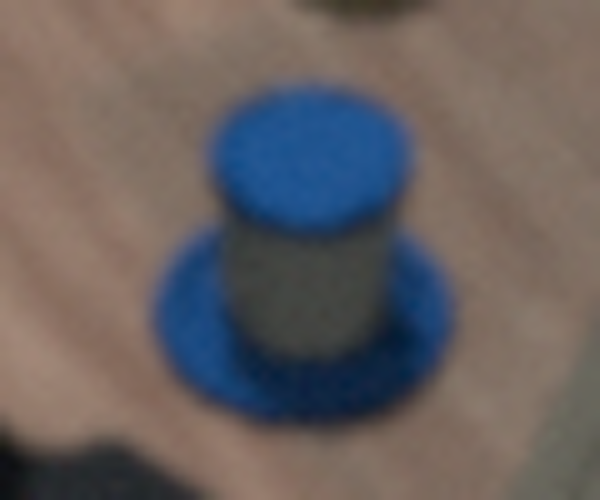

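```bash
python3 - <<'E'
from h import *
print(onz("top",274,168.2,62),onz("side",321.1,150.6,62))
print(hand_in())
E
```

```text
[610.84712758 109.61615037  62.        ] [611.92433396 110.592129    62.        ]
the job is handed in; nothing more can be done
None
```

I handed the job in at about 34.5 s. Both cups are standing in their matching stands and both tubes are lying in their matching rests. `hand_in` gave no verdict, so what follows rests on my own last pictures.

| Part | Offset from its place | Other checks |
|---|---|---|
| Blue cup | about 2–3 mm from the stand centre (two views) | looks upright |
| Black cup | about 3–6 mm from the stand centre (two views) | looks upright |
| Black tube | about 3 mm from the seat (top view only) | angle within about 0.02 rad |
| Blue tube | about 3 mm from the seat (each view) | angle within about 0.01 rad from the top and 0.04 rad from the side |

- **Disagreement:** for the blue tube, the two views together put the middle at 39.5 mm, about 5 mm above the seat. The rays missed each other by 2.5 mm, and I read the pixels by hand. The V-grooves looked filled in both views and the tube met 4.5 N when I lowered it, so I took it as seated.
- **Not measured:** I did not measure the black tube's final height or the tilt of either cup. I judged these from the pictures. The black tube met 8 N on seating.
- **Bystanders:** the white-capped vial measured within 1 mm of its start. The amber bottle looked unmoved, but I did not measure it again.
- **Robot:** the gripper is clear of everything, about 270 mm above the worktop.

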